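# Hold a spindle in the optical gauge

## Task

Draw the blue-headed spindle out of its leaning rack, turn it level, and hold it by its head in the optical gauge, square across the beam, with the middle of its narrow neck in the middle of the beam, midway between the green light and the lens. Finish while holding it there, still and raised, touching nothing else with it: do not put it down or let go. Keep spindle and arm off the gauge, and leave the other two spindles, the steel ring and the lens cap where they are.

Things in the scene. Friction and masses are not known exactly. Their poses are not given: they have to be found in the camera images.
- spindle: The workpiece, the one with the BLUE head. Loose steel spindle 150 mm long. Origin at the centre of its foot, z along its axis to the head: shank 16 mm diameter from 0 to 100 mm with a 12 mm diameter neck from 47 to 63 mm; plastic head 24 mm diameter from 100 to 150 mm. 0.1 to 0.21 kg, balances 73 mm from the foot. Starts in one of the rack's three bores.
- spindle_neck (a point): Middle of the blue-headed spindle's neck, on its axis, 55 mm from the foot; hidden in the bore at first. Axes as the spindle's.
- spindle_head (a point): Middle of the blue head, on the axis, 125 mm from the foot: the place to grip. Axes as the spindle's.
- spindle_black: Another spindle of the same shape with a BLACK head; stays in the rack.
- spindle_orange: Another spindle of the same shape with an ORANGE head; stays in the rack.
- rack: Fixed aluminium block, 210 mm along y, on a blue plate 150 x 220 x 12 mm. Origin under the plate's middle, z up. Three square bores 19 mm wide, 80 mm deep, in a row along y, lean 45 degrees: outwards they run equally along +x (away from the robot) and up. A spindle stands 70 mm out of its bore along it, with 1.5 mm of play each side, and is drawn freely.
- rack_mouth1 (a point): Centre of the middle bore's mouth, at x 33, y 0, z 95 mm in the rack; the other two mouths are at y +75 and -75 mm. Axes as the rack's. A spindle's head has its middle 33 mm further along x and 31 mm higher than its mouth.
- gauge: Fixed optical shaft gauge on a blue plate (x -100 to 100, y -210 to 390 mm, 12 thick, rail to 18 high). Origin on the table under the beam's middle, z up. The beam runs along y at height 135: green ring light (white housing, 130 diameter, face at y -140, top z 200) facing the black lens (80 diameter, front at y 140; top z 175, white brackets z 187). The 280 mm gap is free.
- gauge_focus (a point): Middle of the beam: on the optical axis, midway between light face and lens front, 135 mm above the table. Axes as the gauge's: y along the beam towards the lens, z up.
- ring_gauge: Loose dark steel ring, 64 mm diameter, 18 mm high, lying on the table. Origin at its underside.
- lens_cap: Loose black lens cap, a disc 68 mm diameter, 12 mm high, on the table. Origin at its underside.

How it is judged:
On the way:
1. the blue-headed spindle is gripped and wholly out of its bore, off the rack (contact force between the fingers and spindle above 1.5 N and distance of spindle from where it was at the start of the episode above 0.082 m and contact force between spindle and rack below 0.2 N), for 0.1 s.
At the end, for the whole second after the job is handed in: Only the fingers hold the blue spindle; neck within 15 mm of the optical axis and 30 mm of midway light to lens; axis level and square to the beam within 10 degrees; at rest; other spindles within 20 mm of where they stood (contact force between the fingers and spindle above 1.5 N and contact force between spindle and rack below 0.2 N and contact force between spindle and gauge below 0.2 N and contact force between spindle and spindle_black below 0.2 N and contact force between spindle and spindle_orange below 0.2 N and x of spindle_neck in the frame of gauge_focus between -0.015 and 0.015 m and y of spindle_neck in the frame of gauge_focus between -0.03 and 0.03 m and z of spindle_neck in the frame of gauge_focus between -0.015 and 0.015 m and angle between spindle's own z axis and vertical between 1.401 and 1.741 rad and angle between the z axis of spindle and the y axis of gauge, either way round above 1.401 rad and linear speed of spindle below 0.03 m/s and angular speed of spindle below 0.3 rad/s and distance of each of spindle_black, spindle_orange from where it was at the start of the episode below 0.02 m); the arm keeps its last pose, push and grip.
It fails at once if the spindle or the arm knocks the gauge (over 5 N) (contact force between any of spindle, the arm, the fingers and gauge above 5 N).
It fails at once if another spindle is moved by more than 20 mm (distance of any of spindle_black, spindle_orange from where it was at the start of the episode above 0.02 m).
It fails at once if the ring gauge or lens cap is moved by more than 30 mm (distance of any of ring_gauge, lens_cap from where it was at the start of the episode above 0.03 m).
It also fails if it takes over 42 s, if anything falls off the work surface, if the arm or the gripper's body presses on something with over 40 N, if the wrist force passes 120 N, or if a joint passes its speed limit or range.

## Robot

A 7-joint arm with a two-finger parallel gripper is mounted at the origin on the work surface. World frame = base frame: x ahead of the robot, y to its left, z up, the work surface at z = 0. Lengths are in m, angles in rad, forces in N, time in s.
With the tool pointing down it reaches from about 0.4 to 0.85 m from the base axis. Payload 4.5 kg.
Tool frame: the origin (TCP) lies at the very end of the fingers, on their centre line; the grasp point (between the pads) lies 19 mm behind it; z points along the fingers, x is the direction in which the jaws open and shut, and the axes are right-handed (so a half turn about z gives the same grasp; the last joint's range is limited). The gripper opens to 88 mm and grips with 3 to 60 N. Pads are 18 mm wide; open, the fingers measure 123 mm over their backs; the gripper's body (75 mm by 187 mm) begins 45 mm behind the grasp point.
Start: joints at [0.034, 0.689, -0.195, 1.565, 0.157, 0.902, -0.215], TCP at [0.625, 0, 0.208] pointing down, gripper open.
Joint ranges: [-3.01, 3.01], [-0.46, 2.08], [-1.47, 1.51], [0.13, 2.56], [-1, 4.14], [0.04, 2.09], [-2.66, 2.66]. Speed limits (rad/s): [2.57, 2.57, 3.14, 3.14, 3.14, 3.14, 3.14].

## Interface

Orientations are given as a unit quaternion [x, y, z, w].
In Python, from plant import * gives the robot as it stands.
- The arm moves only by the tool apply_moves, never from a script. Its argument "series" is a list of rows, each an object of numbers: "x", "y", "z": the shift along the tool's x, y, z in units of 80 cm (1.0 is 80 cm); "wx", "wy", "wz": the turn, a rotation vector about the tool's x, y, z in units of pi rad (1.0 is pi rad); "fingers": the opening, from -1 (shut) to 1 (fully open), so that 0 is half open. In form: [{"x": .., "y": .., "z": .., "wx": .., "wy": .., "wz": .., "fingers": ..}, ...]. A call has 1 to 8 rows; each row shifts and turns the pose as measured when the row begins, along the tool's axes as they then stand; what a row does not reach is not made up. A row lasts 1/8 s, in which the tool goes at most 62.5 mm and 10.7 degrees, less where a joint would pass 70% of its speed; a pose out of reach is approached as far as the arm can. A call with a number of a shift or a turn outside -1 to 1 is refused whole. A call with a gripper value outside its range is refused whole. The fingers move at their own pace and stop on an object; "force" is the grip in N (left out, the last holds). Time passes only in rows, so rows that do not move let the fingers close. It gives the time, the measured TCP pose, the force and the opening at its end, in the units of the state.
- get_state(): the state, without advancing time (a new reading comes with each control period).
- snapshot(name): name is "scene" or "side" or "wrist"; returns (picture, depth): 384x512x3 uint8, red, green, blue; 384x512 float32, m along the optical axis (not along the pixel's ray), 0 where there is no reading.
- camera_model(name): a dict with "camera_matrix" (3x3 intrinsics, pixels), "dist_coeffs" ([k1, k2, p1, p2, k3] as OpenCV has them; the pictures are not rectified), "world_from_camera" (4x4, takes a point from camera to world coordinates). Camera axes: x right, y up, looking along -z (the intrinsics and any distortion apply to the point x, -y, -z); pixel columns grow to the right and rows downward; lengths in m; the calibration is good to about 2 mm. A picture is of the moment at which its call begins: read the wrist's pose just before it. camera_model takes no time and is no camera call; for the wrist camera it gives the pose at the moment of the call.
- finish_job(): hands the job in, once; it reports no verdict.
The state is a dict: "clock": time; "q": joint angles; "qd": joint speeds; "joint_torque": joint torques, N m; "tool_pos": TCP position; "eef_rot": TCP orientation; "contact_force": force on the tool from outside, world axes, zero at the start; "moment": the same for the moment, N m; "opening": opening from 0.0 (shut) to 1.0 (fully open).
Only numpy, scipy, OpenCV 4.12 (cv2) and the standard library are available. Lean on these libraries where they do the work, as an engineer would, in place of code of your own. Each camera call takes 0.05 s, during which the arm holds its last target. There are 200 camera calls.

## Working session

There is one attempt and no reset: what is moved stays moved. The work goes in short steps, Python scripts to look and compute and a tool call to move; the robot and the scene stay as the last step left them, time stands still between calls to the robot, and variables do not carry over. Pictures are saved under pics/ and viewed, about 8 in all and at most 12, crops included, and the job is handed in when it is done.

Besides the shell and the picture viewer there is one more tool, called after ">>>" by a JSON object that holds its "op" and its "data". apply_moves: Moves the arm, as the interface text tells. Its arguments: {"type":"object","properties":{"series":{"type":"array","items":{"type":"object","properties":{"x":{"type":"number"},"y":{"type":"number"},"z":{"type":"number"},"wx":{"type":"number"},"wy":{"type":"number"},"wz":{"type":"number"},"fingers":{"type":"number"}}}},"force":{"type":"number"}},"required":["series"]}

```bash
mkdir -p pics; ls; cat > h.py <<'E'
from plant import *
import numpy as np, cv2
def grab(n,f):
    im,d=snapshot(n); cv2.imwrite('pics/'+f,im[:,:,::-1]); np.savez('pics/'+f+'.npz',im=im,d=d); return im,d
def cloud(n,d,M=None):
    c=M or camera_model(n); K=np.array(c['camera_matrix']);D=np.array(c['dist_coeffs']);T=np.array(c['world_from_camera'])
    v,u=np.mgrid[0:d.shape[0],0:d.shape[1]]
    p=cv2.undistortPoints(np.stack([u,v],-1).reshape(-1,1,2).astype(float),K,D).reshape(d.shape+(2,))
    P=np.stack([p[...,0]*d,-p[...,1]*d,-d],-1)
    return P@T[:3,:3].T+T[:3,3]
E
python3 - <<'E'
from h import *
a,da=grab('scene','s1.png');b,db=grab('side','d1.png')
for n in('scene','side'):
    print(n,np.round(np.array(camera_model(n)['world_from_camera']),3).tolist())
print(get_state())
E
```

```text
pics
scene [[-0.348, -0.741, 0.574, 1.104], [0.937, -0.282, 0.205, 0.179], [0.01, 0.61, 0.793, 0.831], [0.0, 0.0, 0.0, 1.0]]
side [[0.93, 0.256, -0.263, 0.328], [-0.367, 0.662, -0.654, -0.64], [0.007, 0.705, 0.709, 0.77], [0.0, 0.0, 0.0, 1.0]]
{'clock': 0.1, 'q': array([ 0.03379207,  0.68991329, -0.19450956,  1.5662108 ,  0.1572996 ,
        0.90253399, -0.21510395]), 'qd': array([-0.00154585, -0.00374653,  0.00111603, -0.00308953, -0.00157138,
       -0.00043675,  0.00069558]), 'joint_torque': array([-3.08775299e-03, -5.28501892e+01, -1.27141513e+00, -1.53837240e+01,
       -5.25604945e-02,  1.96265515e-03,  5.71585565e-05]), 'tool_pos': array([ 6.24383097e-01, -5.00717886e-05,  2.07689589e-01]), 'eef_rot': array([ 9.99999649e-01,  3.41682340e-05, -8.35049672e-04,  6.54740952e-05]), 'contact_force': array([ 0.74393373, -0.01010059,  0.67052837]), 'moment': array([ 0.02202416,  0.00775921, -0.0329732 ]), 'opening': 0.9957881868244401}
```

View pics/s1.png

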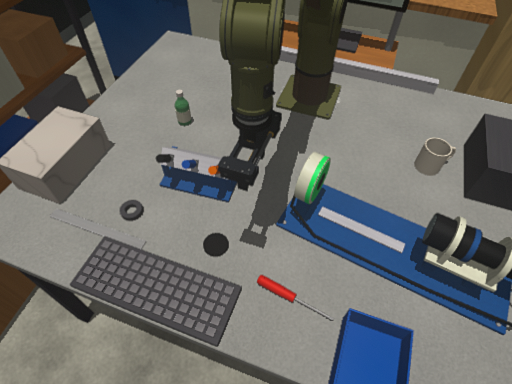

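View pics/d1.png

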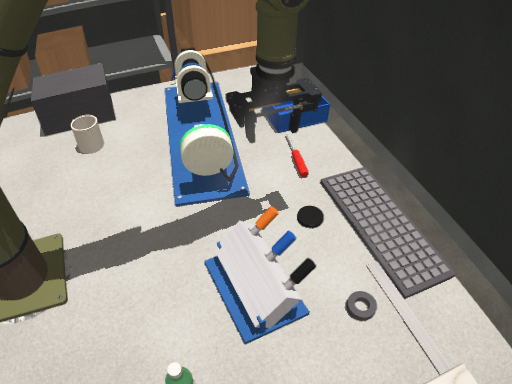

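The scene view shows the rack at about (200,172), with the blue head in the middle at (190,163), the gauge running from (313,178) to (470,240), the cap at (216,244) and the ring at (131,209). The side view shows the blue head at (284,243), the ring light at (207,150) and the lens at (195,85). Next I measure them.

```bash
cat > m.py <<'E'
from h import *
def load(n,f):
    z=np.load('pics/'+f+'.npz'); return z['im'],z['d'],cloud(n,z['d'])
def big(m):
    k,l,s,c=cv2.connectedComponentsWithStats(m.astype(np.uint8)); i=1+np.argmax(s[1:,4]); return l==i
E
python3 - <<'E'
from m import *
def rep(t,P): print(t,len(P),'med',np.round(np.median(P,0),3),'lo',np.round(np.percentile(P,3,0),3),'hi',np.round(np.percentile(P,97,0),3))
for n,f in(('scene','s1.png'),('side','d1.png')):
    im,d,P=load(n,f); hsv=cv2.cvtColor(im,cv2.COLOR_RGB2HSV);H,S,V=[hsv[...,i].astype(int) for i in range(3)]
    ok=d>0; x,y,z=[P[...,i] for i in range(3)]
    print(n,'table z',np.round(np.median(z[ok&(abs(z)<.03)]),4))
    blue=ok&(H>100)&(H<125)&(S>130)&(V>60)
    # plates
    for t,m in(('bluehi',blue&(z>.09)&(z<.17)&(y<-.0)),('orange',ok&(H>5)&(H<20)&(S>170)&(z>.08)&(z<.18)&(x>.3)&(x<1)),('green',ok&(H>45)&(H<80)&(S>120)&(z>.06)&(z<.23)&(x>.35))):
        m=big(m); rep(t,P[m])
        if t!='green':
            Q=P[m]; c=Q.mean(0); w,v=np.linalg.eigh(np.cov((Q-c).T)); print('  axis',np.round(v[:,2],3))
        else:
            Q=P[m]; c=Q.mean(0); w,v=np.linalg.eigh(np.cov((Q-c).T)); print('  normal',np.round(v[:,0],3),np.sqrt(w))
    pl=blue&(z>0.003)&(z<.025)
    k,l,s,c=cv2.connectedComponentsWithStats(cv2.morphologyEx(pl.astype(np.uint8),cv2.MORPH_CLOSE,np.ones((5,5))))
    for i in range(1,k):
        if s[i,4]>250:
            Q=P[(l==i)&pl]; r=cv2.minAreaRect((Q[:,:2]*1000).astype(np.float32)); rep('plate',Q); print('  rect',np.round(r[0]),np.round(r[1]),r[2])
    dark=ok&(V<60)&(z>.004)&(z<.022)&(x>.4)
    k,l,s,c=cv2.connectedComponentsWithStats(dark.astype(np.uint8))
    for i in range(1,k):
        if 80<s[i,4]<1500: print('dark',c[i].round(),np.round(np.median(P[l==i],0),3),np.ptp(P[l==i],axis=0).round(3))
E
```

```text
scene table z -0.0005
bluehi 76 med [ 0.581 -0.196  0.14 ] lo [ 0.548 -0.208  0.115] hi [ 0.59  -0.189  0.148]
  axis [-0.82   0.124 -0.558]
orange 63 med [ 0.577 -0.123  0.142] lo [ 0.56  -0.133  0.134] hi [ 0.584 -0.114  0.148]
  axis [-0.904  0.418 -0.083]
green 231 med [0.548 0.134 0.184] lo [0.479 0.125 0.118] hi [0.571 0.146 0.2  ]
  normal [-0.163 -0.987 -0.005] [0.00324604 0.01340553 0.03609619]
plate 525 med [ 0.561 -0.206  0.01 ] lo [ 0.539 -0.305  0.007] hi [ 0.581 -0.097  0.013]
  rect [ 559. -201.] [ 39. 219.] 4.453578472137451
plate 8565 med [0.585 0.369 0.011] lo [0.442 0.11  0.008] hi [0.673 0.64  0.014]
  rect [546. 374.] [597. 203.] 80.4792709350586
plate 2493 med [0.842 0.365 0.005] lo [0.785 0.308 0.003] hi [0.907 0.426 0.02 ]
  rect [853. 366.] [139. 124.] 1.0698206424713135
dark [215. 244.] [ 0.713 -0.066  0.01 ] [0.067 0.066 0.009]
dark [382. 268.] [0.632 0.36  0.019] [0.052 0.286 0.013]
dark [503. 289.] [0.578 0.655 0.011] [0.055 0.041 0.008]
side table z 0.0005
bluehi 272 med [ 0.564 -0.209  0.134] lo [ 0.544 -0.215  0.115] hi [ 0.586 -0.197  0.149]
  axis [-0.749 -0.089 -0.656]
orange 237 med [ 0.557 -0.134  0.134] lo [ 0.538 -0.141  0.115] hi [ 0.579 -0.122  0.149]
  axis [-0.749 -0.112 -0.653]
green 129 med [0.508 0.138 0.193] lo [0.45  0.126 0.166] hi [0.56  0.148 0.202]
  normal [ 0.144  0.989 -0.036] [0.0036059  0.01071897 0.03462162]
plate 3553 med [0.504 0.315 0.012] lo [0.416 0.074 0.008] hi [0.652 0.614 0.016]
  rect [543. 370.] [600. 197.] 80.4898910522461
plate 1736 med [ 0.448 -0.258  0.012] lo [ 0.424 -0.319  0.009] hi [ 0.574 -0.117  0.015]
  rect [ 500. -209.] [149. 221.] 5.019117832183838
dark [439.  53.] [1.699 0.567 0.013] [0.02  1.129 0.018]
dark [343. 213.] [ 0.794 -0.096  0.008] [0.006 0.219 0.009]
dark [310. 216.] [ 0.706 -0.073  0.012] [0.065 0.068 0.012]
```

Both views agree with the sizes given:

| Item | Position or angle |
|---|---|
| Rack yaw | about 4.9° |
| Head middle | about (0.566, -0.203, 0.126) |
| Gauge focus | about (0.530, 0.283, 0.135) |
| Beam direction | (0.165, 0.986) |

I'll grip with the tool tilted 35°, then turn it level over the gauge.

```bash
cat > go.py <<'E'
from h import *
import sys,json
from scipy.spatial.transform import Rotation as R, Slerp
def ori(yaw,tilt):  # jaws across heading; tool z tilted from down towards heading by tilt (deg)
    y=np.radians(yaw); t=np.radians(tilt); X=np.array([np.cos(y),np.sin(y),0]); Y=np.array([-np.sin(y),np.cos(y),0]); Z=np.array([0,0,1])
    z=np.sin(t)*X-np.cos(t)*Z; x=-Y; return R.from_matrix(np.stack([x,np.cross(z,x),z],1))
def rows(wps,fing,start=None):
    "wps: list of (grasp point, yaw, tilt, nrows)"
    s=get_state(); p=np.array(s['tool_pos']); r=R.from_quat(s['eef_rot'])
    print('now',p.round(4),'grasp',(p-r.as_matrix()[:,2]*.019).round(4),'t',round(s['clock'],2))
    for g,yaw,tilt,n in wps:
        r2=ori(yaw,tilt); p2=np.array(g)+.019*r2.as_matrix()[:,2]
        sl=Slerp([0,1],R.concatenate([r,r2])); q=p;ro=r;L=[]
        for i in range(1,n+1):
            pn=p+(p2-p)*i/n; rn=sl(i/n); t=ro.inv().apply(pn-q)/.8; w=(ro.inv()*rn).as_rotvec()/np.pi
            L.append(dict(zip(['x','y','z','wx','wy','wz'],[round(float(v),4) for v in np.r_[t,w]]),fingers=fing)); q,ro=pn,rn
        print(np.degrees(np.linalg.norm(w)*np.pi).round(1),'deg/row',(np.linalg.norm(t)*800).round(),'mm/row ->',p2.round(3)); print(json.dumps(L)); p,r=p2,r2
E
python3 - <<'E'
from go import *
rows([((.50,-.20,.28),4.9,35,12)],.14)
E
```

```text
now [ 6.244e-01 -1.000e-04  2.077e-01] grasp [ 0.6244 -0.      0.2267] t 0.1
7.6 deg/row 20.0 mm/row -> [ 0.511 -0.199  0.264]
[{"x": -0.0118, "y": 0.0207, "z": -0.0059, "wx": 0.0131, "wy": 0.012, "wz": 0.0381, "fingers": 0.14}, {"x": -0.009, "y": 0.0217, "z": -0.0072, "wx": 0.0131, "wy": 0.012, "wz": 0.0381, "fingers": 0.14}, {"x": -0.0061, "y": 0.0223, "z": -0.0084, "wx": 0.0131, "wy": 0.012, "wz": 0.0381, "fingers": 0.14}, {"x": -0.0031, "y": 0.0225, "z": -0.0095, "wx": 0.0131, "wy": 0.012, "wz": 0.0381, "fingers": 0.14}, {"x": -0.0, "y": 0.0223, "z": -0.0104, "wx": 0.0131, "wy": 0.012, "wz": 0.0381, "fingers": 0.14}, {"x": 0.003, "y": 0.0216, "z": -0.0113, "wx": 0.0131, "wy": 0.012, "wz": 0.0381, "fingers": 0.14}, {"x": 0.006, "y": 0.0206, "z": -0.012, "wx": 0.0131, "wy": 0.012, "wz": 0.0381, "fingers": 0.14}, {"x": 0.0088, "y": 0.0192, "z": -0.0125, "wx": 0.0131, "wy": 0.012, "wz": 0.0381, "fingers": 0.14}, {"x": 0.0115, "y": 0.0175, "z": -0.0129, "wx": 0.0131, "wy": 0.012, "wz": 0.0381, "fingers": 0.14}, {"x": 0.014, "y": 0.0154, "z": -0.0131, "wx": 0.0131, "wy": 0.012, "wz": 0.0381, "fingers": 0.14}, {"x": 0.0162, "y": 0.0131, "z": -0.0131, "wx": 0.0131, "wy": 0.012, "wz": 0.0381, "fingers": 0.14}, {"x": 0.0181, "y": 0.0105, "z": -0.013, "wx": 0.0131, "wy": 0.012, "wz": 0.0381, "fingers": 0.14}]
```

>>> {"op": "apply_moves", "data": {"series": [{"x": -0.012,"y": 0.021,"z": -0.008,"wx": 0.013,"wy": 0.012,"wz": 0.038,"fingers": 0.14},{"x": -0.009,"y": 0.022,"z": -0.009,"wx": 0.013,"wy": 0.012,"wz": 0.038,"fingers": 0.14},{"x": -0.006,"y": 0.022,"z": -0.01,"wx": 0.013,"wy": 0.012,"wz": 0.038,"fingers": 0.14},{"x": -0.003,"y": 0.022,"z": -0.01,"wx": 0.013,"wy": 0.012,"wz": 0.038,"fingers": 0.14},{"x": 0,"y": 0.022,"z": -0.01,"wx": 0.013,"wy": 0.012,"wz": 0.038,"fingers": 0.14},{"x": 0.003,"y": 0.022,"z": -0.011,"wx": 0.013,"wy": 0.012,"wz": 0.038,"fingers": 0.14},{"x": 0.006,"y": 0.021,"z": -0.012,"wx": 0.013,"wy": 0.012,"wz": 0.038,"fingers": 0.14},{"x": 0.009,"y": 0.019,"z": -0.012,"wx": 0.013,"wy": 0.012,"wz": 0.038,"fingers": 0.14}]}}

```text
clock: 1.1
tool_pos: [0.5443, -0.1343, 0.2467]
eef_rot: [0.857, -0.468, 0.145, -0.159]
contact_force: [-0.8, 1.0, 0.1]
opening: 0.569
```

```bash
python3 - <<'E'
from go import *
rows([((.514,-.208,.215),4.9,35,7)],.14)
E
```

```text
now [ 0.5443 -0.1343  0.2467] grasp [ 0.5367 -0.1369  0.2639] t 1.1
4.1 deg/row 13.0 mm/row -> [ 0.525 -0.207  0.199]
[{"x": 0.0084, "y": 0.0127, "z": 0.0045, "wx": 0.0074, "wy": 0.0066, "wz": 0.0205, "fingers": 0.14}, {"x": 0.0091, "y": 0.0122, "z": 0.0044, "wx": 0.0074, "wy": 0.0066, "wz": 0.0205, "fingers": 0.14}, {"x": 0.0098, "y": 0.0117, "z": 0.0043, "wx": 0.0074, "wy": 0.0066, "wz": 0.0205, "fingers": 0.14}, {"x": 0.0104, "y": 0.0112, "z": 0.0043, "wx": 0.0074, "wy": 0.0066, "wz": 0.0205, "fingers": 0.14}, {"x": 0.011, "y": 0.0106, "z": 0.0042, "wx": 0.0074, "wy": 0.0066, "wz": 0.0205, "fingers": 0.14}, {"x": 0.0116, "y": 0.0099, "z": 0.0042, "wx": 0.0074, "wy": 0.0066, "wz": 0.0205, "fingers": 0.14}, {"x": 0.0122, "y": 0.0093, "z": 0.0042, "wx": 0.0074, "wy": 0.0066, "wz": 0.0205, "fingers": 0.14}]
```

>>> {"op": "apply_moves", "data": {"series": [{"x": 0.008,"y": 0.013,"z": 0.004,"wx": 0.0075,"wy": 0.0065,"wz": 0.0205,"fingers": 0.14},{"x": 0.009,"y": 0.012,"z": 0.004,"wx": 0.0075,"wy": 0.0065,"wz": 0.0205,"fingers": 0.14},{"x": 0.01,"y": 0.012,"z": 0.004,"wx": 0.0075,"wy": 0.0065,"wz": 0.0205,"fingers": 0.14},{"x": 0.0105,"y": 0.011,"z": 0.004,"wx": 0.0075,"wy": 0.0065,"wz": 0.0205,"fingers": 0.14},{"x": 0.011,"y": 0.0105,"z": 0.004,"wx": 0.0075,"wy": 0.0065,"wz": 0.0205,"fingers": 0.14},{"x": 0.0115,"y": 0.01,"z": 0.004,"wx": 0.0075,"wy": 0.0065,"wz": 0.0205,"fingers": 0.14},{"x": 0.012,"y": 0.009,"z": 0.004,"wx": 0.0075,"wy": 0.0065,"wz": 0.0205,"fingers": 0.14}]}}

```text
clock: 1.98
tool_pos: [0.5298, -0.2189, 0.2282]
eef_rot: [0.731, -0.623, 0.18, -0.213]
contact_force: [-0.7, 0.3, 0.6]
opening: 0.571
```

```bash
python3 - <<'E'
from go import *
rows([((.514,-.208,.215),4.9,35,1),((.5657,-.2033,.127),4.9,35,8)],.14)
a,d=grab('wrist','w1.png')
E
```

```text
now [ 0.5298 -0.2189  0.2282] grasp [ 0.5197 -0.2205  0.2443] t 1.98
5.0 deg/row 31.0 mm/row -> [ 0.525 -0.207  0.199]
[{"x": -0.0154, "y": 0.0225, "z": 0.0284, "wx": 0.0145, "wy": 0.0136, "wz": 0.0191, "fingers": 0.14}]
0.0 deg/row 13.0 mm/row -> [ 0.577 -0.202  0.111]
[{"x": -0.0, "y": 0.0012, "z": 0.0159, "wx": 0.0, "wy": 0.0, "wz": -0.0, "fingers": 0.14}, {"x": -0.0, "y": 0.0012, "z": 0.0159, "wx": 0.0, "wy": 0.0, "wz": 0.0, "fingers": 0.14}, {"x": -0.0, "y": 0.0012, "z": 0.0159, "wx": 0.0, "wy": 0.0, "wz": 0.0, "fingers": 0.14}, {"x": -0.0, "y": 0.0012, "z": 0.0159, "wx": 0.0, "wy": 0.0, "wz": 0.0, "fingers": 0.14}, {"x": -0.0, "y": 0.0012, "z": 0.0159, "wx": 0.0, "wy": 0.0, "wz": 0.0, "fingers": 0.14}, {"x": -0.0, "y": 0.0012, "z": 0.0159, "wx": 0.0, "wy": 0.0, "wz": 0.0, "fingers": 0.14}, {"x": -0.0, "y": 0.0012, "z": 0.0159, "wx": 0.0, "wy": 0.0, "wz": 0.0, "fingers": 0.14}, {"x": -0.0, "y": 0.0012, "z": 0.0159, "wx": 0.0, "wy": 0.0, "wz": 0.0, "fingers": 0.14}]
```

View pics/w1.png

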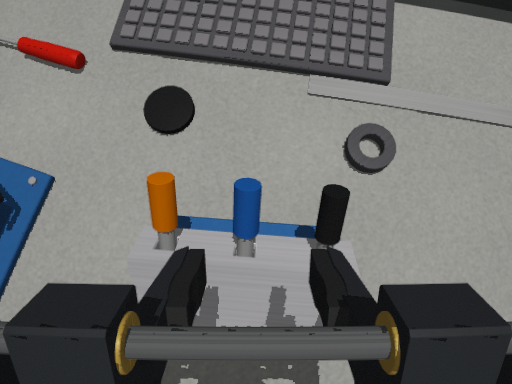

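The wrist view shows the blue head at (247,208), orange at (162,200) and black at (333,215). The fingers straddle column 258, so a small sideways correction is needed. I refine the head position from this depth image.

```bash
python3 - <<'E'
from m import *
from go import *
im,d,P=load('wrist','w1.png'); hsv=cv2.cvtColor(im,cv2.COLOR_RGB2HSV)
H,S,V=[hsv[...,i].astype(int) for i in range(3)]
m=big((d>0)&(H>100)&(H<125)&(S>130)&(P[...,2]>.09)); Q=P[m]
print(len(Q),np.median(Q,0).round(4),np.percentile(Q,3,0).round(4),np.percentile(Q,97,0).round(4))
yv=np.radians(4.9);yd=np.array([-np.sin(yv),np.cos(yv),0]);ax=np.array([np.cos(yv),np.sin(yv),1])/2**.5;n=np.cross(ax,yd)
for t,v in(('y',yd),('axis',ax),('n',n)):
    a=Q@v; print(t,np.percentile(a,[1,50,99]).round(4),'pred',(np.array([.5657,-.2033,.126])@v).round(4))
rows([((.514,-.2075,.215),4.9,35,3)],.14)
E
```

```text
1508 [ 0.5653 -0.2057  0.136 ] [ 0.5442 -0.2159  0.1151] [ 0.5885 -0.1946  0.1487]
y [-0.2639 -0.2531 -0.2416] pred -0.2509
axis [0.4514 0.4822 0.5006] pred 0.4754
n [-0.3075 -0.2894 -0.2865] pred -0.2972
now [ 0.5293 -0.2218  0.2279] grasp [ 0.5193 -0.2233  0.244 ] t 2.02
1.6 deg/row 11.0 mm/row -> [ 0.525 -0.207  0.199]
[{"x": -0.0065, "y": 0.0071, "z": 0.0096, "wx": 0.0049, "wy": 0.0041, "wz": 0.0059, "fingers": 0.14}, {"x": -0.0065, "y": 0.0074, "z": 0.0094, "wx": 0.0049, "wy": 0.0041, "wz": 0.0059, "fingers": 0.14}, {"x": -0.0065, "y": 0.0076, "z": 0.0092, "wx": 0.0049, "wy": 0.0041, "wz": 0.0059, "fingers": 0.14}]
```

>>> {"op": "apply_moves", "data": {"series": [{"x": -0.0055,"y": 0.007,"z": 0.0095,"wx": 0.005,"wy": 0.004,"wz": 0.006,"fingers": 0.14},{"x": -0.0055,"y": 0.0075,"z": 0.0095,"wx": 0.005,"wy": 0.004,"wz": 0.006,"fingers": 0.14},{"x": -0.0055,"y": 0.0075,"z": 0.009,"wx": 0.005,"wy": 0.004,"wz": 0.006,"fingers": 0.14},{"fingers": 0.14}]}}

```text
schema error: expected keys x, y, z, wx, wy, wz, fingers
```

```bash
python3 - <<'E'
from go import *
rows([((.5665,-.2052,.127),4.9,35,8)],.14)
E
```

```text
now [ 0.5293 -0.2218  0.2279] grasp [ 0.5193 -0.2233  0.244 ] t 2.02
0.6 deg/row 16.0 mm/row -> [ 0.577 -0.204  0.111]
[{"x": -0.0015, "y": 0.0031, "z": 0.0196, "wx": 0.0018, "wy": 0.0015, "wz": 0.0022, "fingers": 0.14}, {"x": -0.0016, "y": 0.0033, "z": 0.0195, "wx": 0.0018, "wy": 0.0015, "wz": 0.0022, "fingers": 0.14}, {"x": -0.0017, "y": 0.0034, "z": 0.0195, "wx": 0.0018, "wy": 0.0015, "wz": 0.0022, "fingers": 0.14}, {"x": -0.0017, "y": 0.0035, "z": 0.0195, "wx": 0.0018, "wy": 0.0015, "wz": 0.0022, "fingers": 0.14}, {"x": -0.0018, "y": 0.0036, "z": 0.0195, "wx": 0.0018, "wy": 0.0015, "wz": 0.0022, "fingers": 0.14}, {"x": -0.0019, "y": 0.0037, "z": 0.0194, "wx": 0.0018, "wy": 0.0015, "wz": 0.0022, "fingers": 0.14}, {"x": -0.0019, "y": 0.0039, "z": 0.0194, "wx": 0.0018, "wy": 0.0015, "wz": 0.0022, "fingers": 0.14}, {"x": -0.002, "y": 0.004, "z": 0.0194, "wx": 0.0018, "wy": 0.0015, "wz": 0.0022, "fingers": 0.14}]
```

>>> {"op": "apply_moves", "data": {"series": [{"x": -0.0055,"y": 0.007,"z": 0.0095,"wx": 0.005,"wy": 0.004,"wz": 0.006,"fingers": 0.14},{"x": -0.0055,"y": 0.0075,"z": 0.0095,"wx": 0.005,"wy": 0.004,"wz": 0.006,"fingers": 0.14},{"x": -0.0055,"y": 0.0075,"z": 0.009,"wx": 0.005,"wy": 0.004,"wz": 0.006,"fingers": 0.14},{"x": 0,"y": 0,"z": 0,"wx": 0,"wy": 0,"wz": 0,"fingers": 0.14}]}}

```text
clock: 2.52
tool_pos: [0.5329, -0.2236, 0.2291]
eef_rot: [0.71, -0.646, 0.177, -0.219]
contact_force: [0.3, 0.4, 0.7]
opening: 0.571
```

```bash
python3 - <<'E'
from go import *
rows([((.5665,-.2052,.127),4.9,35,8)],.14)
E
```

```text
now [ 0.5329 -0.2236  0.2291] grasp [ 0.5228 -0.2252  0.2451] t 2.52
0.4 deg/row 16.0 mm/row -> [ 0.577 -0.204  0.111]
[{"x": -0.0017, "y": 0.0039, "z": 0.0194, "wx": 0.0017, "wy": 0.0014, "wz": -0.0001, "fingers": 0.14}, {"x": -0.0018, "y": 0.004, "z": 0.0194, "wx": 0.0017, "wy": 0.0014, "wz": -0.0001, "fingers": 0.14}, {"x": -0.0019, "y": 0.0041, "z": 0.0194, "wx": 0.0017, "wy": 0.0014, "wz": -0.0001, "fingers": 0.14}, {"x": -0.002, "y": 0.0042, "z": 0.0193, "wx": 0.0017, "wy": 0.0014, "wz": -0.0001, "fingers": 0.14}, {"x": -0.0021, "y": 0.0043, "z": 0.0193, "wx": 0.0017, "wy": 0.0014, "wz": -0.0001, "fingers": 0.14}, {"x": -0.0022, "y": 0.0044, "z": 0.0193, "wx": 0.0017, "wy": 0.0014, "wz": -0.0001, "fingers": 0.14}, {"x": -0.0022, "y": 0.0045, "z": 0.0192, "wx": 0.0017, "wy": 0.0014, "wz": -0.0001, "fingers": 0.14}, {"x": -0.0023, "y": 0.0046, "z": 0.0192, "wx": 0.0017, "wy": 0.0014, "wz": -0.0001, "fingers": 0.14}]
```

```bash
python3 - <<'E'
from go import *
s=get_state(); print(s['q'].round(3),s['qd'].round(3),s['contact_force'],s['joint_torque'].round(1))
R0=R.from_quat(s['eef_rot']); print(R0.as_matrix().round(3))
E
```

```text
[ 0.901  0.55  -0.568  2.165 -1.     0.043 -0.013] [-0.006 -0.002 -0.002  0.004  0.     0.001 -0.001] [0.27832146 0.43628031 0.72587015] [  0.1 -38.6  -4.7 -10.9  -0.1   0.1  -0.1]
[[ 0.104 -0.84   0.533]
 [-0.994 -0.071  0.082]
 [-0.031 -0.539 -0.842]]
```

The joint angles show q5 and q6 at their lower limits, so the 35° outward tilt is out of reach. I'll use a tilt of about 8° for the grasp and finish at about -37°, which moves q6 inward.

```bash
python3 - <<'E'
from go import *
rows([((.553,-.2052,.24),4.9,8,5)],.14)
E
```

```text
now [ 0.5329 -0.2236  0.2291] grasp [ 0.5228 -0.2252  0.2451] t 2.52
4.9 deg/row 6.0 mm/row -> [ 0.556 -0.205  0.221]
[{"x": -0.004, "y": -0.004, "z": 0.0051, "wx": -0.0273, "wy": 0.0023, "wz": 0.0004, "fingers": 0.14}, {"x": -0.004, "y": -0.0045, "z": 0.0047, "wx": -0.0273, "wy": 0.0023, "wz": 0.0004, "fingers": 0.14}, {"x": -0.0041, "y": -0.0048, "z": 0.0042, "wx": -0.0273, "wy": 0.0023, "wz": 0.0004, "fingers": 0.14}, {"x": -0.0041, "y": -0.0052, "z": 0.0038, "wx": -0.0273, "wy": 0.0023, "wz": 0.0004, "fingers": 0.14}, {"x": -0.0041, "y": -0.0055, "z": 0.0033, "wx": -0.0273, "wy": 0.0023, "wz": 0.0004, "fingers": 0.14}]
```

>>> {"op": "apply_moves", "data": {"series": [{"x": -0.004,"y": -0.004,"z": 0.005,"wx": -0.0275,"wy": 0.0025,"wz": 0,"fingers": 0.14},{"x": -0.004,"y": -0.0045,"z": 0.0045,"wx": -0.0275,"wy": 0.0025,"wz": 0,"fingers": 0.14},{"x": -0.004,"y": -0.005,"z": 0.004,"wx": -0.0275,"wy": 0.0025,"wz": 0,"fingers": 0.14},{"x": -0.004,"y": -0.005,"z": 0.004,"wx": -0.0275,"wy": 0.0025,"wz": 0,"fingers": 0.14},{"x": -0.004,"y": -0.0055,"z": 0.0035,"wx": -0.0275,"wy": 0.0025,"wz": 0,"fingers": 0.14}]}}

```text
clock: 3.15
tool_pos: [0.5502, -0.2067, 0.2172]
eef_rot: [0.735, -0.673, 0.052, -0.061]
contact_force: [0.5, -0.4, -0.4]
opening: 0.57
```

```bash
python3 - <<'E'
from go import *
s=get_state(); print(s['q'].round(3)); print(R.from_quat(s['eef_rot']).as_matrix().round(3))
rows([((.553,-.2052,.22),4.9,8,3),((.5665,-.2052,.127),4.9,8,6)],.14)
E
```

```text
[ 0.049  0.609  0.455  1.844 -0.556  0.672 -0.642]
[[ 0.088 -0.984  0.158]
 [-0.996 -0.086  0.019]
 [-0.005 -0.159 -0.987]]
now [ 0.5502 -0.2067  0.2172] grasp [ 0.5472 -0.207   0.2359] t 3.15
0.4 deg/row 6.0 mm/row -> [ 0.556 -0.205  0.201]
[{"x": -0.0005, "y": -0.0012, "z": 0.0069, "wx": -0.0021, "wy": 0.0006, "wz": 0.0002, "fingers": 0.14}, {"x": -0.0005, "y": -0.0013, "z": 0.0069, "wx": -0.0021, "wy": 0.0006, "wz": 0.0002, "fingers": 0.14}, {"x": -0.0005, "y": -0.0013, "z": 0.0069, "wx": -0.0021, "wy": 0.0006, "wz": 0.0002, "fingers": 0.14}]
0.0 deg/row 16.0 mm/row -> [ 0.569 -0.205  0.108]
[{"x": 0.0002, "y": -0.0001, "z": 0.0196, "wx": 0.0, "wy": 0.0, "wz": 0.0, "fingers": 0.14}, {"x": 0.0002, "y": -0.0001, "z": 0.0196, "wx": 0.0, "wy": 0.0, "wz": 0.0, "fingers": 0.14}, {"x": 0.0002, "y": -0.0001, "z": 0.0196, "wx": 0.0, "wy": 0.0, "wz": 0.0, "fingers": 0.14}, {"x": 0.0002, "y": -0.0001, "z": 0.0196, "wx": 0.0, "wy": 0.0, "wz": 0.0, "fingers": 0.14}, {"x": 0.0002, "y": -0.0001, "z": 0.0196, "wx": 0.0, "wy": 0.0, "wz": 0.0, "fingers": 0.14}, {"x": 0.0002, "y": -0.0001, "z": 0.0196, "wx": 0.0, "wy": 0.0, "wz": 0.0, "fingers": 0.14}]
```

Posture is healthy again and tracking is good. I descend in two steps.

>>> {"op": "apply_moves", "data": {"series": [{"x": -0.0005,"y": -0.0015,"z": 0.01,"wx": -0.002,"wy": 0.0005,"wz": 0,"fingers": 0.14},{"x": -0.0005,"y": -0.0015,"z": 0.014,"wx": -0.002,"wy": 0.0005,"wz": 0,"fingers": 0.14},{"x": -0.0005,"y": -0.0015,"z": 0.014,"wx": -0.002,"wy": 0.0005,"wz": 0,"fingers": 0.14},{"x": 0,"y": 0,"z": 0.014,"wx": 0,"wy": 0,"wz": 0,"fingers": 0.14},{"x": 0,"y": 0,"z": 0.014,"wx": 0,"wy": 0,"wz": 0,"fingers": 0.14}]}}

```text
clock: 3.78
tool_pos: [0.5609, -0.2032, 0.1613]
eef_rot: [0.736, -0.673, 0.047, -0.053]
contact_force: [-0.4, 0.7, 0.6]
opening: 0.57
```

```bash
python3 - <<'E'
from go import *
s=get_state(); print(s['q'].round(3)); print(R.from_quat(s['eef_rot']).as_matrix().round(3))
rows([((.5665,-.2052,.127),4.9,8,5)],.14)
E
```

```text
[ 0.07   0.699  0.398  1.859 -0.604  0.579 -0.613]
[[ 0.089 -0.986  0.14 ]
 [-0.996 -0.088  0.015]
 [-0.002 -0.141 -0.99 ]]
now [ 0.5609 -0.2032  0.1613] grasp [ 0.5582 -0.2035  0.1801] t 3.77
0.0 deg/row 11.0 mm/row -> [ 0.569 -0.205  0.108]
[{"x": 0.0006, "y": -0.0001, "z": 0.0134, "wx": -0.0001, "wy": 0.0002, "wz": 0.0002, "fingers": 0.14}, {"x": 0.0006, "y": -0.0001, "z": 0.0134, "wx": -0.0001, "wy": 0.0002, "wz": 0.0002, "fingers": 0.14}, {"x": 0.0006, "y": -0.0001, "z": 0.0134, "wx": -0.0001, "wy": 0.0002, "wz": 0.0002, "fingers": 0.14}, {"x": 0.0006, "y": -0.0001, "z": 0.0134, "wx": -0.0001, "wy": 0.0002, "wz": 0.0002, "fingers": 0.14}, {"x": 0.0006, "y": -0.0001, "z": 0.0134, "wx": -0.0001, "wy": 0.0002, "wz": 0.0002, "fingers": 0.14}]
```

>>> {"op": "apply_moves", "data": {"series": [{"x": 0.0005,"y": 0,"z": 0.0135,"wx": 0,"wy": 0,"wz": 0,"fingers": 0.14},{"x": 0.0005,"y": 0,"z": 0.0135,"wx": 0,"wy": 0,"wz": 0,"fingers": 0.14},{"x": 0.0005,"y": 0,"z": 0.0135,"wx": 0,"wy": 0,"wz": 0,"fingers": 0.14},{"x": 0.0005,"y": 0,"z": 0.0135,"wx": 0,"wy": 0,"wz": 0,"fingers": 0.14},{"x": 0.0005,"y": 0,"z": 0.0135,"wx": 0,"wy": 0,"wz": 0,"fingers": 0.14}]}}

```text
clock: 4.4
tool_pos: [0.5686, -0.2052, 0.1039]
eef_rot: [0.735, -0.674, 0.047, -0.053]
contact_force: [0.3, -0.3, 0.5]
opening: 0.57
```

```bash
python3 - <<'E'
from go import *
rows([((.5665,-.2052,.127),4.9,8,2)],.14)
a,d=grab('side','d2.png'); cv2.imwrite('pics/d2c.png',cv2.resize(a[170:330,180:380,::-1],None,fx=3,fy=3))
E
```

```text
now [ 0.5686 -0.2052  0.1039] grasp [ 0.5659 -0.2055  0.1227] t 4.4
0.1 deg/row 2.0 mm/row -> [ 0.569 -0.205  0.108]
[{"x": -0.0001, "y": -0.0007, "z": -0.0026, "wx": -0.0002, "wy": 0.0005, "wz": 0.0002, "fingers": 0.14}, {"x": -0.0001, "y": -0.0007, "z": -0.0026, "wx": -0.0002, "wy": 0.0005, "wz": 0.0002, "fingers": 0.14}]
```

View pics/d2c.png

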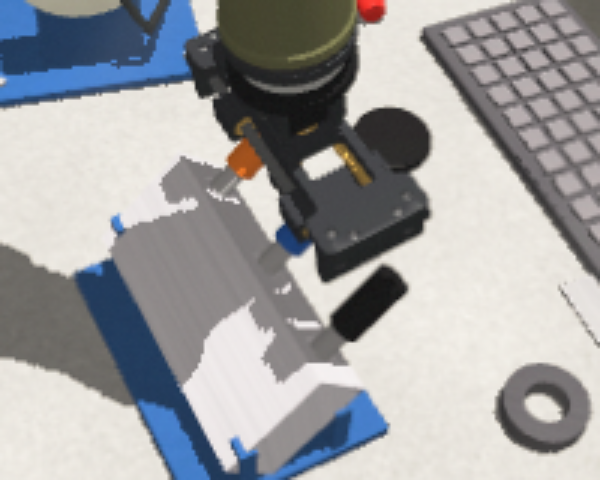

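The crop shows the gripper straddling the blue head at (292,238), clear of black at (370,303) and orange at (243,158). I close at 50 N with a 3 mm lift.

>>> {"op": "apply_moves", "data": {"series": [{"x": 0,"y": -0.001,"z": -0.004,"wx": 0,"wy": 0,"wz": 0,"fingers": 0.14},{"x": 0,"y": 0,"z": 0,"wx": 0,"wy": 0,"wz": 0,"fingers": -1},{"x": 0,"y": 0,"z": 0,"wx": 0,"wy": 0,"wz": 0,"fingers": -1},{"x": 0,"y": 0,"z": 0,"wx": 0,"wy": 0,"wz": 0,"fingers": -1},{"x": 0,"y": 0,"z": 0,"wx": 0,"wy": 0,"wz": 0,"fingers": -1}], "force": 50}}

```text
clock: 5.08
tool_pos: [0.5687, -0.2048, 0.1068]
eef_rot: [0.736, -0.674, 0.046, -0.053]
contact_force: [-0.9, -0.3, -0.5]
opening: 0.14
```

```bash
python3 - <<'E'
from go import *
s=get_state();print(s['opening']*88,s['contact_force'],s['q'].round(2))
M=R.from_quat(s['eef_rot']).as_matrix();g=np.array(s['tool_pos'])-.019*M[:,2]
yv=np.radians(4.9);ax=np.array([np.cos(yv),np.sin(yv),1])/2**.5
print('axis in tool',(M.T@ax).round(3),'head off',(M.T@(np.array([.566,-.2052,.126])-g)).round(4),'tilt',np.degrees(np.arctan2(M[0,2],-M[2,2])))
e=g+ax*.11; print(g,e)
rows([(e,4.9,8,8)],-1)
E
```

```text
12.343471907219945 [-0.89011173 -0.33002043 -0.48448488] [ 0.12  0.78  0.32  1.87 -0.66  0.47 -0.56]
axis in tool [-0.001 -0.799 -0.601] head off [ 0.0001  0.     -0.0004] tilt 7.981480156560103
[ 0.56609148 -0.2050697   0.12562513] [ 0.64358896 -0.19842582  0.20340688]
now [ 0.5687 -0.2048  0.1068] grasp [ 0.5661 -0.2051  0.1256] t 5.08
0.0 deg/row 14.0 mm/row -> [ 0.646 -0.198  0.185]
[{"x": -0.0, "y": -0.0137, "z": -0.0103, "wx": -0.0, "wy": 0.0001, "wz": 0.0001, "fingers": -1}, {"x": -0.0, "y": -0.0137, "z": -0.0103, "wx": -0.0, "wy": 0.0001, "wz": 0.0001, "fingers": -1}, {"x": 0.0, "y": -0.0137, "z": -0.0103, "wx": -0.0, "wy": 0.0001, "wz": 0.0001, "fingers": -1}, {"x": 0.0, "y": -0.0137, "z": -0.0103, "wx": -0.0, "wy": 0.0001, "wz": 0.0001, "fingers": -1}, {"x": 0.0, "y": -0.0137, "z": -0.0103, "wx": -0.0, "wy": 0.0001, "wz": 0.0001, "fingers": -1}, {"x": 0.0, "y": -0.0137, "z": -0.0103, "wx": -0.0, "wy": 0.0001, "wz": 0.0001, "fingers": -1}, {"x": 0.0, "y": -0.0137, "z": -0.0103, "wx": -0.0, "wy": 0.0001, "wz": 0.0001, "fingers": -1}, {"x": 0.0, "y": -0.0137, "z": -0.0103, "wx": -0.0, "wy": 0.0001, "wz": 0.0001, "fingers": -1}]
```

An opening of 12 mm is too small for a 24 mm head, so I look before pulling.

```bash
python3 - <<'E'
from go import *
a,d=grab('wrist','w2.png');s,ds=grab('side','d3.png');c,dc=grab('scene','s3.png')
o=np.hstack([a,cv2.resize(s[200:296,236:364],(512,384),interpolation=2)])
cv2.imwrite('pics/o3.png',cv2.resize(o[:,:,::-1],(800,300)))
print(get_state()['opening'])
E
```

```text
0.012545929871931032
```

View pics/o3.png

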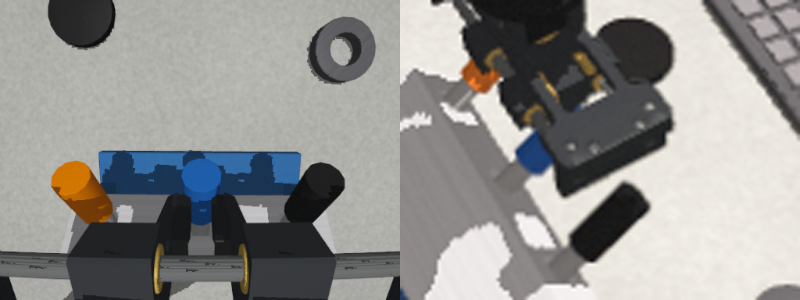

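```bash
python3 - <<'E'
from m import *
from go import *
s=get_state();M=R.from_quat(s['eef_rot']).as_matrix();p=np.array(s['tool_pos']); print('tcp',p.round(4),s['opening'],s['clock'],'force',s['contact_force'].round(1))
T=np.array(camera_model('wrist')['world_from_camera']);print('cam in tool',(M.T@(T[:3,3]-p)).round(3),(M.T@T[:3,:3]).round(2).tolist())
yv=np.radians(4.9);yd=np.array([-np.sin(yv),np.cos(yv),0]);ax=np.array([np.cos(yv),np.sin(yv),1])/2**.5;n=np.cross(ax,yd)
pr=np.array([.566,-.2052,.126])
for nm,f in(('wrist','w2.png'),('side','d3.png'),('scene','s3.png')):
    im,d,P=load(nm,f); hsv=cv2.cvtColor(im,cv2.COLOR_RGB2HSV);H,S,V=[hsv[...,i].astype(int) for i in range(3)]
    m=big((d>0)&(H>100)&(H<125)&(S>130)&(P[...,2]>.06)&(P[...,2]<.2)&(P[...,1]<-.05)); Q=P[m]
    print(nm,len(Q),[np.percentile(Q@v-pr@v,[1,50,99]).round(4).tolist() for v in(yd,ax,n)])
    if nm=='wrist':
        L=(P-p)@M
        for (r,c) in((250,225),(265,222),(280,220),(310,220),(250,295),(280,295),(310,298)): print(r,c,d[r,c].round(3),'tool',L[r,c].round(3),im[r,c])
E
```

```text
tcp [ 0.5669 -0.2056  0.1073] 0.012545929871931032 5.225 force [-7.4  0.1 12.9]
cam in tool [-0.001 -0.084 -0.176] [[1.0, -0.0, 0.0], [-0.0, -0.95, -0.32], [0.0, 0.32, -0.95]]
wrist 3123 [[-0.0107, 0.0003, 0.0113], [-0.0211, 0.0239, 0.0258], [-0.0134, 0.004, 0.0106]]
250 225 0.159 tool [-0.016 -0.01  -0.033] [32 34 36]
265 222 0.145 tool [-0.016 -0.01  -0.047] [25 26 29]
280 220 0.137 tool [-0.016 -0.009 -0.056] [22 23 25]
310 220 0.12 tool [-0.014 -0.008 -0.074] [29 30 30]
250 295 0.159 tool [ 0.017 -0.01  -0.033] [26 26 30]
280 295 0.138 tool [ 0.014 -0.008 -0.055] [24 25 27]
310 298 0.115 tool [ 0.013 -0.011 -0.078] [25 26 28]
side 90 [[-0.0118, -0.0046, 0.0075], [-0.023, -0.0137, -0.004], [-0.0028, 0.0064, 0.0109]]
scene 95 [[-0.0077, 0.0065, 0.0139], [-0.0183, 0.0237, 0.0285], [-0.0174, -0.0042, 0.0052]]
```

```bash
python3 - <<'E'
from m import *
from go import *
s=get_state();M=R.from_quat(s['eef_rot']).as_matrix();p=np.array(s['tool_pos'])
a,d=grab('wrist','w3.png'); P=cloud('wrist',d); L=(P-p)@M
s=get_state(); print(s['opening'],s['contact_force'].round(1),s['clock'],s['moment'].round(2))
for r in(240,250,265,280):
    m=(d[r]>0)&(d[r]<.17)&(L[r,:,2]>-.09)&(abs(L[r,:,0])<.06); c=np.where(m)[0]
    x=L[r,c,0]; print(r,'left',np.round([x[x<0].min(),x[x<0].max()],4) if (x<0).any() else '', 'right',np.round([x[x>0].min(),x[x>0].max()],4) if (x>0).any() else '', np.median(L[r,c,2]).round(3))
cv2.imwrite('pics/w3c.png',cv2.resize(a[170:384,130:390,::-1],None,fx=3,fy=2.8))
E
```

```text
0.00431796042044197 [-7.4  0.3 11.5] 5.275 [0.22 1.4  0.07]
240 left [-0.0121 -0.0004] right [0.0001 0.0598] -0.035
250 left [-0.0133 -0.0004] right [0.0001 0.012 ] -0.032
265 left [-0.0156 -0.0012] right [0.     0.0145] -0.046
280 left [-0.017  -0.0012] right [0.     0.0156] -0.057
```

View pics/w3c.png

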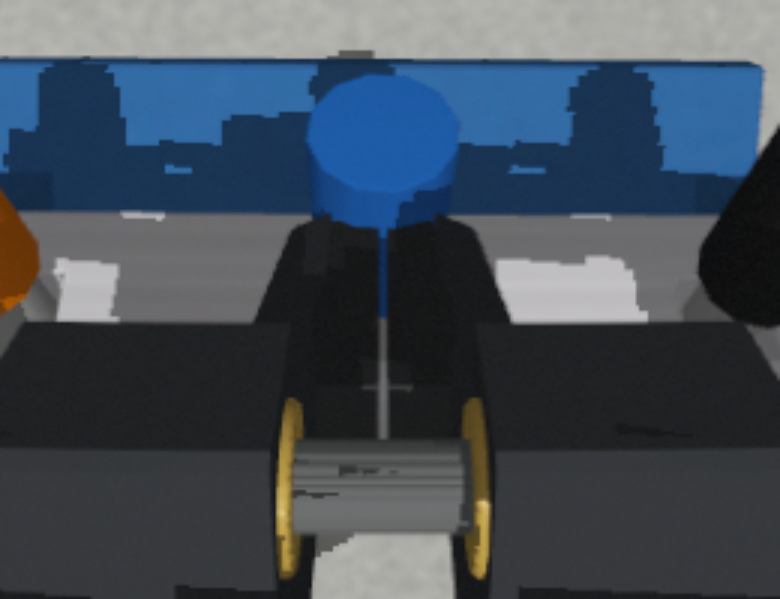

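```bash
python3 - <<'E'
from m import *
from go import *
s=get_state();M=R.from_quat(s['eef_rot']).as_matrix();p=np.array(s['tool_pos'])
im,d,P=load('wrist','w3.png'); L=((P-p)@M*1000).round(0)
for c in(257,245,270):
  print(c,[(r,L[r,c].tolist(),im[r,c].tolist()) for r in range(190,290,8)])
im,d,P=load('wrist','w1.png'); 
print('w1 fingers depth',[(r,c,float(d[r,c].round(3))) for r,c in((260,185),(280,180),(310,180),(260,325))])
c=camera_model('wrist');print(np.array(c['camera_matrix']).round(1).tolist(),c['dist_coeffs'])
E
```

```text
257 [(190, [-1.0, 5.0, 108.0], [169, 170, 166]), (198, [-1.0, -32.0, -21.0], [30, 91, 165]), (206, [-1.0, -29.0, -24.0], [30, 90, 165]), (214, [-1.0, -27.0, -29.0], [31, 92, 166]), (222, [-1.0, -24.0, -31.0], [31, 93, 168]), (230, [-1.0, -22.0, -35.0], [30, 91, 167]), (238, [-1.0, -19.0, -39.0], [29, 87, 161]), (246, [-1.0, -13.0, -34.0], [26, 82, 152]), (254, [-1.0, -7.0, -30.0], [23, 78, 147]), (262, [-1.0, 0.0, -25.0], [16, 47, 91]), (270, [-1.0, 8.0, -20.0], [16, 47, 90]), (278, [-1.0, 15.0, -16.0], [19, 48, 90]), (286, [-1.0, 29.0, -2.0], [84, 83, 84])]
245 [(190, [-12.0, 5.0, 109.0], [90, 91, 88]), (198, [-11.0, 8.0, 96.0], [26, 54, 87]), (206, [-7.0, -29.0, -24.0], [32, 91, 165]), (214, [-7.0, -26.0, -27.0], [29, 90, 165]), (222, [-6.0, -24.0, -32.0], [28, 91, 167]), (230, [-6.0, -22.0, -36.0], [29, 91, 167]), (238, [-6.0, -18.0, -37.0], [23, 75, 141]), (246, [-7.0, -12.0, -32.0], [23, 75, 142]), (254, [-6.0, -9.0, -35.0], [28, 31, 32]), (262, [-6.0, -9.0, -42.0], [25, 24, 25]), (270, [-6.0, -10.0, -50.0], [21, 21, 21]), (278, [-6.0, -9.0, -55.0], [22, 23, 24]), (286, [-6.0, -
[... 151 characters left out ...]
90, 165]), (214, [5.0, -26.0, -28.0], [29, 90, 165]), (222, [5.0, -24.0, -31.0], [29, 91, 167]), (230, [5.0, -21.0, -35.0], [29, 91, 167]), (238, [5.0, -18.0, -36.0], [18, 48, 90]), (246, [5.0, -11.0, -31.0], [15, 45, 88]), (254, [5.0, -9.0, -34.0], [20, 21, 22]), (262, [5.0, -9.0, -42.0], [23, 24, 23]), (270, [5.0, -9.0, -48.0], [22, 23, 24]), (278, [4.0, -9.0, -55.0], [18, 20, 20]), (286, [4.0, -9.0, -61.0], [23, 25, 24])]
w1 fingers depth [(260, 185, 0.15199999511241913), (280, 180, 0.13600000739097595), (310, 180, 0.11900000274181366), (260, 325, 0.15199999511241913)]
[[343.2, 0.0, 257.2], [0.0, 343.2, 198.5], [0.0, 0.0, 1.0]] [-0.06809637  0.          0.          0.          0.        ]
```

```bash
python3 - <<'E'
from m import *
from go import *
s=get_state();M=R.from_quat(s['eef_rot']).as_matrix();p=np.array(s['tool_pos'])
im,d,P=load('wrist','w1.png'); L=((P-p)@M*1000).round(0)   # valid: camera fixed in tool
for c in(180,190,200,318,330):
  print(c,[(r,L[r,c].tolist(),int(im[r,c].sum())) for r in range(236,300,6)])
E
```

```text
180 [(236, [-77.0, 59.0, 131.0], 481), (242, [-75.0, 61.0, 121.0], 475), (248, [-73.0, 63.0, 113.0], 419), (254, [-36.0, -11.0, -38.0], 109), (260, [-35.0, -11.0, -43.0], 105), (266, [-34.0, -10.0, -48.0], 74), (272, [-33.0, -10.0, -51.0], 95), (278, [-32.0, -10.0, -56.0], 89), (284, [-31.0, -9.0, -59.0], 95), (290, [-30.0, -9.0, -64.0], 94), (296, [-29.0, -9.0, -68.0], 85)]
190 [(236, [-67.0, 59.0, 132.0], 491), (242, [-66.0, 62.0, 123.0], 473), (248, [-64.0, 64.0, 115.0], 434), (254, [-32.0, -10.0, -36.0], 95), (260, [-31.0, -9.0, -40.0], 91), (266, [-30.0, -9.0, -46.0], 91), (272, [-29.0, -9.0, -50.0], 91), (278, [-28.0, -9.0, -56.0], 92), (284, [-28.0, -8.0, -58.0], 60), (290, [-28.0, -6.0, -59.0], 49), (296, [-27.0, -5.0, -61.0], 50)]
200 [(236, [-58.0, 60.0, 134.0], 485), (242, [-56.0, 62.0, 125.0], 472), (248, [-55.0, 64.0, 115.0], 448), (254, [-27.0, -9.0, -34.0], 91), (260, [-26.0, -9.0, -40.0], 87), (266, [-26.0, -8.0, -43.0], 50), (272, [-26.0, -5.0, -44.0], 47), (278, [-26.0, -2.0, -44.0], 50), (284, [-26.0, -0.0, -46.0], 54), (290, [-26.0, 3.0, -46.0], 50), (296, [-26.0, 5.0, -47.0], 50)]
318 [(236, [53.0, 46.0, 103.0], 55), (242, [55.0, 56.0, 112.0], 176), (248, [55.0, 60.0, 108.0], 231), (254, [27.0, -9.0, -35.0], 98), (260, [26.0, -9.0, -40.0], 89), (266, [25.0, -10.0, -46.0], 91), (272, [25.0, -9.0, -50.0], 53), (278, [25.0, -5.0, -49.0], 43), (284, [-1.0, -84.0, -176.0], 50), (290, [25.0, -1.0, -51.0], 46), (296, [25.0, 2.0, -52.0], 53)]
330 [(236, [63.0, 43.0, 97.0], 62), (242, [64.0, 50.0, 99.0], 62), (248, [33.0, -11.0, -31.0], 103), (254, [32.0, -11.0, -37.0], 95), (260, [32.0, -9.0, -40.0], 83), (266, [31.0, -9.0, -46.0], 92), (272, [29.0, -10.0, -51.0], 90), (278, [29.0, -9.0, -56.0], 87), (284, [28.0, -9.0, -60.0], 89), (290, [27.0, -10.0, -64.0], 94), (296, [26.0, -9.0, -68.0], 95)]
```

The camera puts the fingertips 32 mm short of the reported TCP (inner faces at ±25 mm as expected). The contact force agrees: the shut fingers rest on top of the head. I'll use a grasp point 51 mm behind the reported TCP, and back off, reopen and go deeper.

>>> {"op": "apply_moves", "data": {"series": [{"x": 0,"y": 0,"z": -0.02,"wx": 0,"wy": 0,"wz": 0,"fingers": -1},{"x": 0,"y": 0,"z": -0.02,"wx": 0,"wy": 0,"wz": 0,"fingers": 0.14},{"x": 0,"y": 0,"z": -0.02,"wx": 0,"wy": 0,"wz": 0,"fingers": 0.14},{"x": 0,"y": 0,"z": 0,"wx": 0,"wy": 0,"wz": 0,"fingers": 0.14},{"x": 0,"y": 0,"z": 0,"wx": 0,"wy": 0,"wz": 0,"fingers": 0.14},{"x": 0,"y": 0,"z": 0,"wx": 0,"wy": 0,"wz": 0,"fingers": 0.14}]}}

```text
clock: 6.02
tool_pos: [0.561, -0.2067, 0.159]
eef_rot: [0.735, -0.674, 0.047, -0.053]
contact_force: [0.1, -0.9, 0.6]
opening: 0.548
```

```bash
sed -i 's/\.019/.051/g' go.py; python3 - <<'E'
from go import *
s=get_state();print(s['opening'],s['contact_force'].round(1),s['q'].round(2))
rows([((.566,-.2052,.126),4.9,8,6)],.14)
a,d=grab('wrist','w4.png')
from m import *
im,d,P=load('wrist','w4.png'); hsv=cv2.cvtColor(im,cv2.COLOR_RGB2HSV);H,S,V=[hsv[...,i].astype(int) for i in range(3)]
m=big((d>0)&(H>100)&(H<125)&(S>130)&(P[...,2]>.06)&(P[...,2]<.2)); Q=P[m];pr=np.array([.566,-.2052,.126])
yv=np.radians(4.9);yd=np.array([-np.sin(yv),np.cos(yv),0]);ax=np.array([np.cos(yv),np.sin(yv),1])/2**.5;n=np.cross(ax,yd)
print([np.percentile(Q@v-pr@v,[1,50,99]).round(4).tolist() for v in(yd,ax,n)])
E
```

```text
0.5476542816869164 [ 0.1 -0.9  0.6] [ 0.08  0.7   0.4   1.86 -0.61  0.58 -0.61]
now [ 0.561  -0.2067  0.159 ] grasp [ 0.5539 -0.2074  0.2095] t 6.03
0.0 deg/row 14.0 mm/row -> [ 0.573 -0.205  0.075]
[{"x": -0.0002, "y": -0.0001, "z": 0.0176, "wx": -0.0001, "wy": 0.0001, "wz": 0.0, "fingers": 0.14}, {"x": -0.0002, "y": -0.0001, "z": 0.0176, "wx": -0.0001, "wy": 0.0001, "wz": 0.0, "fingers": 0.14}, {"x": -0.0002, "y": -0.0001, "z": 0.0176, "wx": -0.0001, "wy": 0.0001, "wz": 0.0, "fingers": 0.14}, {"x": -0.0002, "y": -0.0001, "z": 0.0176, "wx": -0.0001, "wy": 0.0001, "wz": 0.0, "fingers": 0.14}, {"x": -0.0002, "y": -0.0001, "z": 0.0176, "wx": -0.0001, "wy": 0.0001, "wz": 0.0, "fingers": 0.14}, {"x": -0.0002, "y": -0.0001, "z": 0.0176, "wx": -0.0001, "wy": 0.0001, "wz": 0.0, "fingers": 0.14}]
[[-0.0102, 0.0008, 0.0122], [-0.0217, 0.0188, 0.0265], [-0.0149, 0.004, 0.0087]]
```

>>> {"op": "apply_moves", "data": {"series": [{"x": -0.0005,"y": 0,"z": 0.0175,"wx": 0,"wy": 0,"wz": 0,"fingers": 0.14},{"x": -0.0005,"y": 0,"z": 0.0175,"wx": 0,"wy": 0,"wz": 0,"fingers": 0.14},{"x": -0.0005,"y": 0,"z": 0.0175,"wx": 0,"wy": 0,"wz": 0,"fingers": 0.14},{"x": 0,"y": 0,"z": 0.0175,"wx": 0,"wy": 0,"wz": 0,"fingers": 0.14},{"x": 0,"y": 0,"z": 0.0175,"wx": 0,"wy": 0,"wz": 0,"fingers": 0.14},{"x": 0,"y": 0,"z": 0.0165,"wx": 0,"wy": 0,"wz": 0,"fingers": 0.14},{"x": 0,"y": 0,"z": 0,"wx": 0,"wy": 0,"wz": 0,"fingers": 0.14}]}}

```text
clock: 6.95
tool_pos: [0.5718, -0.2033, 0.0679]
eef_rot: [0.735, -0.674, 0.044, -0.052]
contact_force: [-0.5, -0.5, -0.4]
opening: 0.574
```

```bash
python3 - <<'E'
from go import *
s=get_state();print(s['opening'],s['contact_force'].round(1),s['q'].round(2))
rows([((.566,-.2047,.126),4.9,8,2)],.14)
E
```

```text
0.5736428156939902 [-0.5 -0.5 -0.4] [ 0.15  0.84  0.26  1.88 -0.7   0.4  -0.53]
now [ 0.5718 -0.2033  0.0679] grasp [ 0.5649 -0.2041  0.1185] t 6.95
0.2 deg/row 4.0 mm/row -> [ 0.573 -0.204  0.075]
[{"x": 0.0006, "y": -0.0014, "z": -0.0046, "wx": 0.0005, "wy": 0.0007, "wz": 0.0001, "fingers": 0.14}, {"x": 0.0006, "y": -0.0014, "z": -0.0046, "wx": 0.0005, "wy": 0.0007, "wz": 0.0001, "fingers": 0.14}]
```

>>> {"op": "apply_moves", "data": {"series": [{"x": 0.0005,"y": -0.002,"z": -0.0065,"wx": 0,"wy": 0,"wz": 0,"fingers": 0.14},{"x": 0,"y": 0,"z": 0,"wx": 0,"wy": 0,"wz": 0,"fingers": -1},{"x": 0,"y": 0,"z": 0,"wx": 0,"wy": 0,"wz": 0,"fingers": -1},{"x": 0,"y": 0,"z": 0,"wx": 0,"wy": 0,"wz": 0,"fingers": -1},{"x": 0,"y": 0,"z": 0,"wx": 0,"wy": 0,"wz": 0,"fingers": -1},{"x": 0,"y": 0,"z": 0,"wx": 0,"wy": 0,"wz": 0,"fingers": -1}], "force": 50}}

```text
clock: 7.7
tool_pos: [0.5737, -0.2043, 0.0754]
eef_rot: [0.735, -0.674, 0.046, -0.052]
contact_force: [1.1, -0.1, 0.2]
opening: 0.242
```

```bash
python3 - <<'E'
from go import *
s=get_state();print(s['opening']*88,s['contact_force'].round(1),s['q'].round(2))
M=R.from_quat(s['eef_rot']).as_matrix();g=np.array(s['tool_pos'])-.051*M[:,2]
yv=np.radians(4.9);ax=np.array([np.cos(yv),np.sin(yv),1])/2**.5
print('axis in tool',(M.T@ax).round(3),'head-g',(M.T@(np.array([.566,-.2047,.126])-g)).round(4))
rows([(g+ax*.12,4.9,8,8)],-1)
E
```

```text
21.319682975053546 [ 1.1 -0.1  0.2] [ 0.14  0.83  0.28  1.87 -0.69  0.41 -0.54]
axis in tool [-0.001 -0.798 -0.602] head-g [-0.0004  0.0006 -0.0002]
now [ 0.5737 -0.2043  0.0754] grasp [ 0.5667 -0.205   0.1259] t 7.7
0.0 deg/row 15.0 mm/row -> [ 0.658 -0.197  0.16 ]
[{"x": -0.0, "y": -0.015, "z": -0.0113, "wx": 0.0, "wy": 0.0001, "wz": 0.0, "fingers": -1}, {"x": 0.0, "y": -0.015, "z": -0.0113, "wx": 0.0, "wy": 0.0001, "wz": 0.0, "fingers": -1}, {"x": 0.0, "y": -0.015, "z": -0.0113, "wx": 0.0, "wy": 0.0001, "wz": 0.0, "fingers": -1}, {"x": 0.0, "y": -0.015, "z": -0.0113, "wx": 0.0, "wy": 0.0001, "wz": 0.0, "fingers": -1}, {"x": 0.0, "y": -0.015, "z": -0.0113, "wx": 0.0, "wy": 0.0001, "wz": 0.0, "fingers": -1}, {"x": 0.0, "y": -0.015, "z": -0.0113, "wx": 0.0, "wy": 0.0001, "wz": 0.0, "fingers": -1}, {"x": 0.0, "y": -0.015, "z": -0.0113, "wx": 0.0, "wy": 0.0001, "wz": 0.0, "fingers": -1}, {"x": 0.0, "y": -0.015, "z": -0.0113, "wx": 0.0, "wy": 0.0001, "wz": 0.0, "fingers": -1}]
```

The fingers stopped at about 21 mm, on the head with soft pads. I draw it out along the bore.

>>> {"op": "apply_moves", "data": {"series": [{"x": 0,"y": 0,"z": 0,"wx": 0,"wy": 0,"wz": 0,"fingers": -1},{"x": 0,"y": -0.015,"z": -0.0113,"wx": 0,"wy": 0,"wz": 0,"fingers": -1},{"x": 0,"y": -0.015,"z": -0.0113,"wx": 0,"wy": 0,"wz": 0,"fingers": -1},{"x": 0,"y": -0.015,"z": -0.0113,"wx": 0,"wy": 0,"wz": 0,"fingers": -1}]}}

```text
clock: 8.2
tool_pos: [0.6037, -0.2011, 0.1062]
eef_rot: [0.735, -0.675, 0.043, -0.051]
contact_force: [0.0, 0.0, -2.2]
opening: 0.243
```

```bash
python3 - <<'E'
from go import *
s=get_state();print(s['opening']*88,s['contact_force'].round(1),s['q'].round(2))
ax=np.array([.7045,.0604,.7071]); rows([(np.array([.5667,-.205,.1259])+ax*.125,4.9,8,5)],-1)
a,d=grab('side','d5.png'); cv2.imwrite('pics/d5c.png',cv2.resize(a[150:310,200:400,::-1],None,fx=2,fy=2))
E
```

```text
21.38413888846998 [ 0.   0.  -2.2] [ 0.07  0.82  0.37  1.77 -0.65  0.55 -0.62]
now [ 0.6037 -0.2011  0.1062] grasp [ 0.5969 -0.202   0.1567] t 8.2
0.1 deg/row 16.0 mm/row -> [ 0.662 -0.197  0.164]
[{"x": 0.0001, "y": -0.0164, "z": -0.0123, "wx": 0.0004, "wy": 0.0003, "wz": -0.0001, "fingers": -1}, {"x": 0.0001, "y": -0.0164, "z": -0.0123, "wx": 0.0004, "wy": 0.0003, "wz": -0.0001, "fingers": -1}, {"x": 0.0001, "y": -0.0164, "z": -0.0123, "wx": 0.0004, "wy": 0.0003, "wz": -0.0001, "fingers": -1}, {"x": 0.0001, "y": -0.0164, "z": -0.0123, "wx": 0.0004, "wy": 0.0003, "wz": -0.0001, "fingers": -1}, {"x": 0.0002, "y": -0.0164, "z": -0.0123, "wx": 0.0004, "wy": 0.0003, "wz": -0.0001, "fingers": -1}]
```

View pics/d5c.png

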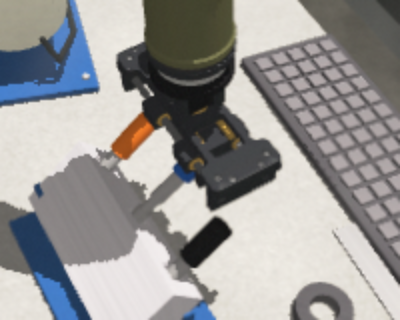

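The blue head at (185,172) is in the gripper with more shank showing, and the wrist force reads -2.2 N, which fits the spindle's weight. I continue the pull.

>>> {"op": "apply_moves", "data": {"series": [{"x": 0,"y": -0.0165,"z": -0.0125,"wx": 0,"wy": 0,"wz": 0,"fingers": -1},{"x": 0,"y": -0.0165,"z": -0.0125,"wx": 0,"wy": 0,"wz": 0,"fingers": -1},{"x": 0,"y": -0.0165,"z": -0.0125,"wx": 0,"wy": 0,"wz": 0,"fingers": -1},{"x": 0,"y": -0.0165,"z": -0.0125,"wx": 0,"wy": 0,"wz": 0,"fingers": -1},{"x": 0,"y": -0.0165,"z": -0.0125,"wx": 0,"wy": 0,"wz": 0,"fingers": -1},{"x": 0,"y": -0.01,"z": -0.02,"wx": 0,"wy": 0,"wz": 0,"fingers": -1}]}}

```text
clock: 9.0
tool_pos: [0.6676, -0.1937, 0.1799]
eef_rot: [0.735, -0.675, 0.04, -0.05]
contact_force: [0.8, 0.2, -1.7]
opening: 0.24
```

```bash
python3 - <<'E'
from go import *
s=get_state();print(s['opening']*88,s['contact_force'].round(1),s['q'].round(2))
rows([((.66,-.20,.31),4.9,5,4),((.625,.06,.31),-9.5,-20,7)],-1)
E
```

```text
21.14780766538366 [ 0.8  0.2 -1.7] [-0.01  0.81  0.49  1.52 -0.57  0.83 -0.78]
now [ 0.6676 -0.1937  0.1799] grasp [ 0.6611 -0.1947  0.2304] t 9.0
0.6 deg/row 20.0 mm/row -> [ 0.664 -0.2    0.259]
[{"x": 0.0015, "y": -0.002, "z": -0.0248, "wx": -0.0033, "wy": 0.0007, "wz": -0.0, "fingers": -1}, {"x": 0.0016, "y": -0.0018, "z": -0.0248, "wx": -0.0033, "wy": 0.0007, "wz": -0.0, "fingers": -1}, {"x": 0.0016, "y": -0.0015, "z": -0.0248, "wx": -0.0033, "wy": 0.0007, "wz": -0.0, "fingers": -1}, {"x": 0.0017, "y": -0.0013, "z": -0.0248, "wx": -0.0033, "wy": 0.0007, "wz": -0.0, "fingers": -1}]
4.1 deg/row 38.0 mm/row -> [0.608 0.063 0.262]
[{"x": -0.0476, "y": 0.006, "z": -0.001, "wx": -0.0197, "wy": -0.0015, "wz": 0.0114, "fingers": -1}, {"x": -0.0473, "y": 0.0078, "z": -0.0004, "wx": -0.0197, "wy": -0.0015, "wz": 0.0114, "fingers": -1}, {"x": -0.047, "y": 0.0094, "z": 0.0004, "wx": -0.0197, "wy": -0.0015, "wz": 0.0114, "fingers": -1}, {"x": -0.0466, "y": 0.0111, "z": 0.0012, "wx": -0.0197, "wy": -0.0015, "wz": 0.0114, "fingers": -1}, {"x": -0.0462, "y": 0.0126, "z": 0.0022, "wx": -0.0197, "wy": -0.0015, "wz": 0.0114, "fingers": -1}, {"x": -0.0457, "y": 0.0141, "z": 0.0032, "wx": -0.0197, "wy": -0.0015, "wz": 0.0114, "fingers": -1}, {"x": -0.0452, "y": 0.0155, "z": 0.0044, "wx": -0.0197, "wy": -0.0015, "wz": 0.0114, "fingers": -1}]
```

>>> {"op": "apply_moves", "data": {"series": [{"x": 0.0015,"y": -0.002,"z": -0.025,"wx": -0.0035,"wy": 0,"wz": 0,"fingers": -1},{"x": 0.0015,"y": -0.002,"z": -0.025,"wx": -0.0035,"wy": 0,"wz": 0,"fingers": -1},{"x": 0.0015,"y": -0.002,"z": -0.025,"wx": -0.0035,"wy": 0,"wz": 0,"fingers": -1},{"x": 0.0015,"y": -0.002,"z": -0.025,"wx": -0.0035,"wy": 0,"wz": 0,"fingers": -1}]}}

```text
clock: 9.5
tool_pos: [0.6629, -0.1981, 0.2582]
eef_rot: [0.736, -0.676, 0.021, -0.033]
contact_force: [-0.7, -0.1, -2.0]
opening: 0.241
```

```bash
python3 - <<'E'
from go import *
s=get_state();print(s['opening']*88,s['contact_force'].round(1),s['q'].round(2))
rows([((.625,.06,.31),-9.5,-15,8)],-1)
E
```

```text
21.21610730203554 [-0.7 -0.1 -2. ] [-0.03  0.76  0.56  1.38 -0.49  1.07 -0.86]
now [ 0.6629 -0.1981  0.2582] grasp [ 0.6591 -0.1991  0.3091] t 9.5
3.0 deg/row 33.0 mm/row -> [0.612 0.062 0.261]
[{"x": -0.0412, "y": 0.0044, "z": -0.0002, "wx": -0.0133, "wy": -0.0004, "wz": 0.0101, "fingers": -1}, {"x": -0.041, "y": 0.0057, "z": 0.0001, "wx": -0.0133, "wy": -0.0004, "wz": 0.0101, "fingers": -1}, {"x": -0.0408, "y": 0.007, "z": 0.0004, "wx": -0.0133, "wy": -0.0004, "wz": 0.0101, "fingers": -1}, {"x": -0.0406, "y": 0.0083, "z": 0.0008, "wx": -0.0133, "wy": -0.0004, "wz": 0.0101, "fingers": -1}, {"x": -0.0403, "y": 0.0095, "z": 0.0012, "wx": -0.0133, "wy": -0.0004, "wz": 0.0101, "fingers": -1}, {"x": -0.04, "y": 0.0107, "z": 0.0017, "wx": -0.0133, "wy": -0.0004, "wz": 0.0101, "fingers": -1}, {"x": -0.0396, "y": 0.0119, "z": 0.0022, "wx": -0.0133, "wy": -0.0004, "wz": 0.0101, "fingers": -1}, {"x": -0.0392, "y": 0.0131, "z": 0.0028, "wx": -0.0133, "wy": -0.0004, "wz": 0.0101, "fingers": -1}]
```

>>> {"op": "apply_moves", "data": {"series": [{"x": -0.041,"y": 0.0045,"z": 0,"wx": -0.013,"wy": 0,"wz": 0.01,"fingers": -1},{"x": -0.041,"y": 0.0055,"z": 0,"wx": -0.013,"wy": 0,"wz": 0.01,"fingers": -1},{"x": -0.041,"y": 0.007,"z": 0,"wx": -0.013,"wy": 0,"wz": 0.01,"fingers": -1},{"x": -0.041,"y": 0.008,"z": 0,"wx": -0.013,"wy": 0,"wz": 0.01,"fingers": -1},{"x": -0.04,"y": 0.0095,"z": 0,"wx": -0.013,"wy": 0,"wz": 0.01,"fingers": -1},{"x": -0.04,"y": 0.0105,"z": 0,"wx": -0.013,"wy": 0,"wz": 0.01,"fingers": -1},{"x": -0.04,"y": 0.012,"z": 0,"wx": -0.013,"wy": 0,"wz": 0.01,"fingers": -1},{"x": -0.04,"y": 0.013,"z": 0,"wx": -0.013,"wy": 0,"wz": 0.01,"fingers": -1}]}}

```text
clock: 10.5
tool_pos: [0.6106, 0.0669, 0.2631]
eef_rot: [-0.635, 0.761, 0.098, -0.089]
contact_force: [0.0, 0.1, -1.8]
opening: 0.24
```

```bash
python3 - <<'E'
from go import *
s=get_state();print(s['opening']*88,s['contact_force'].round(1),s['q'].round(2)); print(R.from_quat(s['eef_rot']).as_matrix().round(3))
rows([((.599,.272,.30),-9.5,-37,8)],-1)
E
```

```text
21.117297852343462 [ 0.   0.1 -1.8] [-0.43  0.85  0.67  1.26 -0.49  1.47 -1.5 ]
[[-0.177 -0.949 -0.26 ]
 [-0.984  0.174  0.036]
 [ 0.011  0.262 -0.965]]
now [0.6106 0.0669 0.2631] grasp [0.6238 0.065  0.3123] t 10.5
2.7 deg/row 27.0 mm/row -> [0.569 0.277 0.259]
[{"x": -0.0312, "y": 0.0118, "z": 0.0035, "wx": -0.0151, "wy": -0.0002, "wz": -0.0006, "fingers": -1}, {"x": -0.0312, "y": 0.0115, "z": 0.004, "wx": -0.0151, "wy": -0.0002, "wz": -0.0006, "fingers": -1}, {"x": -0.0312, "y": 0.0113, "z": 0.0046, "wx": -0.0151, "wy": -0.0002, "wz": -0.0006, "fingers": -1}, {"x": -0.0312, "y": 0.011, "z": 0.0051, "wx": -0.0151, "wy": -0.0002, "wz": -0.0006, "fingers": -1}, {"x": -0.0313, "y": 0.0106, "z": 0.0057, "wx": -0.0151, "wy": -0.0002, "wz": -0.0006, "fingers": -1}, {"x": -0.0313, "y": 0.0103, "z": 0.0062, "wx": -0.0151, "wy": -0.0002, "wz": -0.0006, "fingers": -1}, {"x": -0.0313, "y": 0.0099, "z": 0.0067, "wx": -0.0151, "wy": -0.0002, "wz": -0.0006, "fingers": -1}, {"x": -0.0313, "y": 0.0095, "z": 0.0072, "wx": -0.0151, "wy": -0.0002, "wz": -0.0006, "fingers": -1}]
```

>>> {"op": "apply_moves", "data": {"series": [{"x": -0.031,"y": 0.012,"z": 0.0035,"wx": -0.015,"wy": 0,"wz": 0,"fingers": -1},{"x": -0.031,"y": 0.0115,"z": 0.004,"wx": -0.015,"wy": 0,"wz": 0,"fingers": -1},{"x": -0.031,"y": 0.0115,"z": 0.0045,"wx": -0.015,"wy": 0,"wz": 0,"fingers": -1},{"x": -0.031,"y": 0.011,"z": 0.005,"wx": -0.015,"wy": 0,"wz": 0,"fingers": -1},{"x": -0.031,"y": 0.0105,"z": 0.0055,"wx": -0.015,"wy": 0,"wz": 0,"fingers": -1},{"x": -0.031,"y": 0.0105,"z": 0.006,"wx": -0.015,"wy": 0,"wz": 0,"fingers": -1},{"x": -0.031,"y": 0.01,"z": 0.0065,"wx": -0.015,"wy": 0,"wz": 0,"fingers": -1},{"x": -0.031,"y": 0.0095,"z": 0.007,"wx": -0.015,"wy": 0,"wz": 0,"fingers": -1}]}}

```text
clock: 11.5
tool_pos: [0.5671, 0.2835, 0.2536]
eef_rot: [-0.606, 0.727, 0.245, -0.21]
contact_force: [0.3, -0.7, -2.0]
opening: 0.242
```

```bash
python3 - <<'E'
from go import *
s=get_state();print(s['opening']*88,s['contact_force'].round(1),s['q'].round(2)); print(R.from_quat(s['eef_rot']).as_matrix().round(3))
rows([((.599,.272,.24),-9.5,-37,4)],-1)
a,d=grab('scene','s6.png');b,d=grab('side','d6.png');c,d=grab('wrist','w6.png')
cv2.imwrite('pics/o6.png',np.hstack([cv2.resize(a[60:300,230:480,::-1],(400,384)),cv2.resize(b[10:210,130:360,::-1],(400,384))]))
E
```

```text
21.338786134564653 [ 0.3 -0.7 -2. ] [-0.52  1.09  0.55  0.82 -0.68  1.96 -1.88]
[[-0.178 -0.778 -0.602]
 [-0.984  0.146  0.102]
 [ 0.009  0.611 -0.792]]
now [0.5671 0.2835 0.2536] grasp [0.5979 0.2783 0.294 ] t 11.5
0.3 deg/row 14.0 mm/row -> [0.569 0.277 0.199]
[{"x": 0.0017, "y": -0.011, "z": 0.0129, "wx": 0.0009, "wy": 0.0001, "wz": -0.0013, "fingers": -1}, {"x": 0.0018, "y": -0.011, "z": 0.013, "wx": 0.0009, "wy": 0.0001, "wz": -0.0013, "fingers": -1}, {"x": 0.0018, "y": -0.011, "z": 0.013, "wx": 0.0009, "wy": 0.0001, "wz": -0.0013, "fingers": -1}, {"x": 0.0019, "y": -0.0109, "z": 0.013, "wx": 0.0009, "wy": 0.0001, "wz": -0.0013, "fingers": -1}]
```

View pics/o6.png

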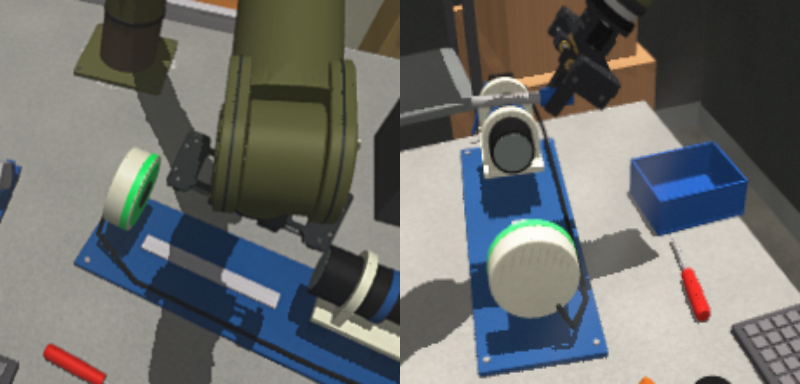

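The side view shows the spindle held about level above the gap, with its foot at the left (470,103) and its head at (555,95). I measure its axis from the depth images.

```bash
cat > sp.py <<'E'
from m import *
from go import *
def spindle(files):
    s=get_state();M=R.from_quat(s['eef_rot']).as_matrix();g=np.array(s['tool_pos'])-.051*M[:,2]
    X=np.array([.986,-.165,0]);Y=np.array([.165,.986,0]);Z=np.array([0,0,1.]);F=np.array([.5297,.2833,.135])
    yv=np.radians(4.9);print('tool-derived foot dir')
    at=np.array([-.001,-.798,-.602]);a0=M@at; print(' axis gauge',[(a0@v).round(3) for v in(X,Y,Z)],'neck-focus',[((g-.07*a0-F)@v*1000).round(1) for v in(X,Y,Z)])
    for n,f in files:
        im,d,P=load(n,f); D=P-g; t=-(D@a0); rad=np.linalg.norm(D+t[...,None]*a0,axis=-1)
        m=(d>0)&(t>.028)&(t<.14)&(rad<.03); m=big(m) if m.any() else m; Q=P[m]; tt=t[m]
        if len(Q)<60: print(n,'few',len(Q)); continue
        T=np.array(camera_model(n)['world_from_camera'])[:3,3]
        # surface points by slices -> visible mid line, pushed one radius away from camera
        c=[];
        for lo in np.arange(.03,.13,.01):
            k=(tt>=lo)&(tt<lo+.01); rr=.006 if .062<lo+.005<.078 else .008
            if k.sum()>4: q=np.median(Q[k],0); v=q-T; v-=a0*(v@a0); c.append(q+.85*rr*v/np.linalg.norm(v))
        c=np.array(c); mu=c.mean(0); u=np.linalg.svd(c-mu)[2][0]; u*=np.sign(u@a0); foot=tt.max()
        k=mu+u*((g-mu)@u)-.07*u
        print(n,len(Q),'axis gauge',[(u@v).round(3) for v in(X,Y,Z)],'foot t',foot.round(3),'neck(70 from g)-focus',[((k-F)@v*1000).round(1) for v in(X,Y,Z)])
E
python3 -c "
from sp import *
spindle([('side','d6.png'),('scene','s6.png'),('wrist','w6.png')])"
```

```text
tool-derived foot dir
 axis gauge [np.float64(0.999), np.float64(-0.01), np.float64(-0.01)] neck-focus [np.float64(-2.1), np.float64(6.9), np.float64(158.8)]
side 219 axis gauge [np.float64(0.999), np.float64(-0.014), np.float64(-0.039)] foot t 0.126 neck(70 from g)-focus [np.float64(-2.2), np.float64(12.0), np.float64(156.3)]
scene few 0
wrist few 22
```

Within about 2° of level, with the foot 126 mm from the grip as expected. I lower in stages.

```bash
python3 - <<'E'
from go import *
rows([((.599,.272,.215),-9.5,-37,5)],-1)
E
```

```text
now [0.567  0.2833 0.2526] grasp [0.5977 0.2782 0.293 ] t 11.65
0.2 deg/row 16.0 mm/row -> [0.569 0.277 0.174]
[{"x": 0.0013, "y": -0.0125, "z": 0.0151, "wx": 0.0007, "wy": -0.0001, "wz": -0.0009, "fingers": -1}, {"x": 0.0013, "y": -0.0125, "z": 0.0151, "wx": 0.0007, "wy": -0.0001, "wz": -0.0009, "fingers": -1}, {"x": 0.0014, "y": -0.0125, "z": 0.0152, "wx": 0.0007, "wy": -0.0001, "wz": -0.0009, "fingers": -1}, {"x": 0.0014, "y": -0.0124, "z": 0.0152, "wx": 0.0007, "wy": -0.0001, "wz": -0.0009, "fingers": -1}, {"x": 0.0014, "y": -0.0124, "z": 0.0152, "wx": 0.0007, "wy": -0.0001, "wz": -0.0009, "fingers": -1}]
```

>>> {"op": "apply_moves", "data": {"series": [{"x": 0.0015,"y": -0.0125,"z": 0.015,"wx": 0.0005,"wy": 0,"wz": -0.001,"fingers": -1},{"x": 0.0015,"y": -0.0125,"z": 0.015,"wx": 0.0005,"wy": 0,"wz": -0.001,"fingers": -1},{"x": 0.0015,"y": -0.0125,"z": 0.015,"wx": 0.0005,"wy": 0,"wz": -0.001,"fingers": -1},{"x": 0.0015,"y": -0.0125,"z": 0.015,"wx": 0.0005,"wy": 0,"wz": -0.001,"fingers": -1},{"x": 0.0015,"y": -0.0125,"z": 0.015,"wx": 0.0005,"wy": 0,"wz": -0.001,"fingers": -1}]}}

```text
clock: 12.28
tool_pos: [0.5704, 0.2718, 0.1702]
eef_rot: [-0.612, 0.725, 0.241, -0.205]
contact_force: [0.7, -0.6, -1.7]
opening: 0.241
```

```bash
python3 - <<'E'
from sp import *
s=get_state();print(s['opening']*88,s['contact_force'].round(1),s['q'].round(2))
b,d=grab('side','d7.png'); spindle([('side','d7.png')])
rows([((.599,.270,.137),-9.5,-37,5)],-1)
E
```

```text
21.173375099049128 [ 0.7 -0.6 -1.7] [-0.52  1.16  0.54  0.92 -0.67  1.81 -1.79]
tool-derived foot dir
 axis gauge [np.float64(0.999), np.float64(-0.002), np.float64(-0.001)] neck-focus [np.float64(2.1), np.float64(-5.0), np.float64(73.7)]
side 217 axis gauge [np.float64(0.999), np.float64(-0.015), np.float64(-0.022)] foot t 0.124 neck(70 from g)-focus [np.float64(2.1), np.float64(-3.1), np.float64(75.2)]
now [0.5696 0.2714 0.168 ] grasp [0.5999 0.2663 0.2087] t 12.32
0.1 deg/row 14.0 mm/row -> [0.569 0.275 0.096]
[{"x": -0.0009, "y": -0.0105, "z": 0.0145, "wx": 0.0001, "wy": -0.0, "wz": -0.0003, "fingers": -1}, {"x": -0.0009, "y": -0.0105, "z": 0.0145, "wx": 0.0001, "wy": -0.0, "wz": -0.0003, "fingers": -1}, {"x": -0.0009, "y": -0.0105, "z": 0.0145, "wx": 0.0001, "wy": -0.0, "wz": -0.0003, "fingers": -1}, {"x": -0.0009, "y": -0.0105, "z": 0.0145, "wx": 0.0001, "wy": -0.0, "wz": -0.0003, "fingers": -1}, {"x": -0.0009, "y": -0.0105, "z": 0.0145, "wx": 0.0001, "wy": -0.0, "wz": -0.0003, "fingers": -1}]
```

>>> {"op": "apply_moves", "data": {"series": [{"x": -0.001,"y": -0.0105,"z": 0.0145,"wx": 0,"wy": 0,"wz": 0,"fingers": -1},{"x": -0.001,"y": -0.0105,"z": 0.0145,"wx": 0,"wy": 0,"wz": 0,"fingers": -1},{"x": -0.001,"y": -0.0105,"z": 0.0145,"wx": 0,"wy": 0,"wz": 0,"fingers": -1},{"x": -0.001,"y": -0.0105,"z": 0.014,"wx": 0,"wy": 0,"wz": 0,"fingers": -1},{"x": -0.001,"y": -0.0085,"z": 0.012,"wx": 0,"wy": 0,"wz": 0,"fingers": -1},{"x": 0,"y": 0,"z": 0,"wx": 0,"wy": 0,"wz": 0,"fingers": -1}]}}

```text
clock: 13.08
tool_pos: [0.5686, 0.2761, 0.0937]
eef_rot: [-0.611, 0.725, 0.242, -0.206]
contact_force: [0.8, -0.2, -1.4]
opening: 0.245
```

```bash
python3 - <<'E'
from sp import *
s=get_state();print(s['opening']*88,s['contact_force'].round(1),s['q'].round(2))
b,d=grab('side','d8.png');a,d2=grab('scene','s8.png'); spindle([('side','d8.png'),('scene','s8.png')])
cv2.imwrite('pics/o8.png',np.hstack([cv2.resize(a[60:300,230:480,::-1],(400,384)),cv2.resize(b[10:210,130:360,::-1],(400,384))]))
rows([((.599,.2715,.135),-9.5,-37,1)],-1)
E
```

```text
21.603009681189572 [ 0.8 -0.2 -1.4] [-0.52  1.24  0.52  0.95 -0.69  1.71 -1.76]
tool-derived foot dir
 axis gauge [np.float64(0.999), np.float64(-0.001), np.float64(0.0)] neck-focus [np.float64(1.0), np.float64(-0.4), np.float64(0.6)]
side 181 axis gauge [np.float64(0.999), np.float64(-0.018), np.float64(-0.017)] foot t 0.125 neck(70 from g)-focus [np.float64(0.9), np.float64(0.2), np.float64(-2.3)]
scene few 0
now [0.5693 0.2761 0.0949] grasp [0.5996 0.2711 0.1356] t 13.18
0.2 deg/row 1.0 mm/row -> [0.569 0.277 0.094]
[{"x": -0.0004, "y": 0.0002, "z": 0.0011, "wx": 0.0, "wy": -0.0001, "wz": -0.001, "fingers": -1}]
```

View pics/o8.png

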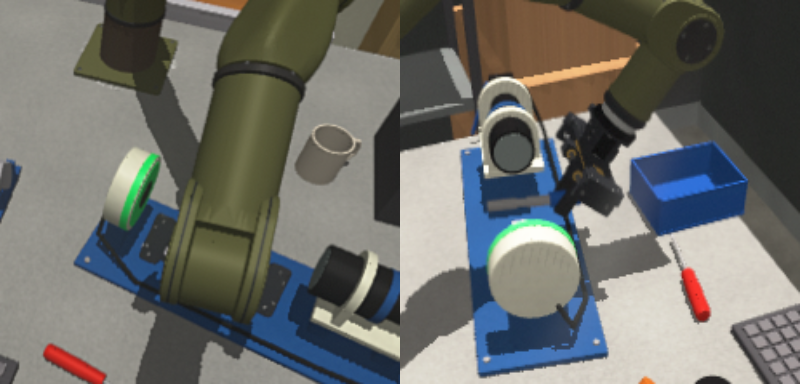

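The side view shows the spindle level in the gap between light and lens, its shank at (520,203), clear of both. It reads within 3 mm of the focus. I let it settle, check the other spindles, and hand in.

>>> {"op": "apply_moves", "data": {"series": [{"x": 0,"y": 0,"z": 0,"wx": 0,"wy": 0,"wz": 0,"fingers": -1},{"x": 0,"y": 0,"z": 0,"wx": 0,"wy": 0,"wz": 0,"fingers": -1},{"x": 0,"y": 0,"z": 0,"wx": 0,"wy": 0,"wz": 0,"fingers": -1},{"x": 0,"y": 0,"z": 0,"wx": 0,"wy": 0,"wz": 0,"fingers": -1}]}}

```text
clock: 13.68
tool_pos: [0.5704, 0.2761, 0.0967]
eef_rot: [-0.612, 0.725, 0.241, -0.204]
contact_force: [-0.1, 0.2, -2.6]
opening: 0.247
```

```bash
python3 - <<'E'
from sp import *
b,d=grab('side','d9.png'); spindle([('side','d9.png')]); s=get_state(); print(abs(s['qd']).max().round(4),s['contact_force'].round(1),s['opening'])
for f in('d1.png','d9.png'):
    im,d,P=load('side',f); H,S,V=[cv2.cvtColor(im,cv2.COLOR_RGB2HSV)[...,i].astype(int) for i in range(3)]
    for t,m in(('orange',(H>5)&(H<20)&(S>170)),('black',V<50)):
        m=m&(d>0)&(P[...,2]>.09)&(P[...,2]<.17)&(P[...,0]>.5)&(P[...,0]<.65)&(P[...,1]<-.08); Q=P[big(m)]; print(f,t,len(Q),Q.mean(0).round(3))
E
```

```text
tool-derived foot dir
 axis gauge [np.float64(0.999), np.float64(-0.001), np.float64(0.003)] neck-focus [np.float64(2.0), np.float64(-0.3), np.float64(2.2)]
side 183 axis gauge [np.float64(1.0), np.float64(-0.016), np.float64(-0.012)] foot t 0.125 neck(70 from g)-focus [np.float64(1.9), np.float64(-0.3), np.float64(0.5)]
0.0044 [ 0.1  0.3 -1.3] 0.2398466819774957
d1.png orange 237 [ 0.558 -0.133  0.133]
d1.png black 290 [ 0.57  -0.282  0.133]
d9.png orange 239 [ 0.558 -0.133  0.133]
d9.png black 292 [ 0.57  -0.282  0.133]
```

```bash
python3 -c "
from plant import *
print(finish_job())"
```

```text
the job is handed in; nothing more can be done
None
```

The job is handed in: the blue-headed spindle was drawn from its rack, turned level and is held by its head in the gauge. No verdict was reported.

**Last checks, before handing in at about 13.7 s:**
- **Neck position:** within about 2 mm of the beam's middle on every axis, by both the side camera and the arm's pose.
- **Axis:** level and square to the beam within about 1°.
- **At rest:** the largest joint speed was 0.004 rad/s, and the vertical wrist force of about -1 to -3 N fits the spindle's weight alone.
- **Other spindles:** black and orange had not moved, by side-camera measurement.
- **Ring, cap and gauge:** I did not re-measure the ring or cap at the end. They looked untouched in the pictures, and no contact with the gauge showed.

**What disagreed on the way:**
- **Fingertips short of the stated TCP:** the wrist camera put them about 32 mm short. The first grip closed on nothing, resting on top of the head at about 15 N. I backed off and used a grasp point 51 mm behind the reported TCP, which then agreed with every later measurement.
- **Tilt out of reach:** the planned 35° tilt hit joint limits, so I gripped at 8° and finished at -37°.
- **Grip opening:** it read about 21 mm on a 24 mm head, which I put down to soft pads. The grip did not slip.

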